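# Fit relays from a spring-flap bin

### The job

Fit every relay from the blue bin into a free socket of the relay base, upright and pressed fully home, one to a socket. The bin's clear flap springs shut, so first prop it open with the bar from the grey rest: lay the bar in the channel on the bin's right flank, behind the steel stop, so that the flap stands open against it by itself. When all the relays are fitted, take the bar out again so that the flap shuts, and lay the bar back flat in its rest; leave the screwdriver, mouse and sticky notes where they are.

Things in the scene. Friction and masses are not known exactly. Their poses are not given: they have to be found in the camera images.
- bin: blue feed bin fixed to the desk, 140 (x) x 290 (y) x 56 mm high, walls 4 mm; origin at the centre of its underside, x from front (robot side) to back, y to the left. Inner floor 6 mm above the desk; on it a black tray 16 mm thick with four pockets 48 (x) x 30 (y) mm open down to the floor, centred at x -42, y -68.5, -11.5, 45.5 and 102.5 mm
- bar_seat (a point): where the bar's underside centre lies when it props the flap: in the open-topped channel on the bin's right flank, axes as the bin's. Channel along x, 30 mm wide, floor at this point (48 mm over the desk), side curbs 8 mm high. A steel stop as high as the curbs crosses it from 58 to 50 mm ahead (-x) of this point; the hinge is 55 mm behind it and 10 mm higher
- flap (a joint): clear flap in a grey frame, over bin and channel, 4 mm thick, hinged along y at the bin's back, 65 mm behind its centre, 58 mm over the desk; rad, 0 = shut flat on the rim, grows as the front rises, stop 1.75. A weak spring always shuts it (0.7 N lifts the lip, about 4 N push on the bar); open only while held. On the seated bar's rear top edge it leans at about 1.4
- flap_lip (a point): front edge of the flap's underside in line with the channel (155 mm ahead of the hinge); shut, it overhangs the bin's front wall by 20 mm, 56 mm above the desk. Raise it in an arc from below, with the bar's end for instance; a level push on the edge of a half-raised flap only jams it against its hinge
- flap_hinge (a point): point on the flap's hinge line, in line with the channel
- prop_bar: loose aluminium bar with black rubber ends and a yellow band, 100 (x) x 24 (y) x 30 (z) mm, about 0.12 kg, both ends alike; origin at the centre of its underside. At first it lies in its rest
- bar_rest: grey plastic rest fixed to the desk, 116 (x) x 48 (y) mm; the bar lies lengthwise along its x on the 4 mm thick plate between corner guides 11 mm high (29 x 107 mm clear; the guides stand only along the last 12 mm of each end). Origin at the centre of its underside
- relay_1: plug-in relay: light grey body 30 (x) x 24 (y) x 32 mm on a black plug 24 (x) x 18 (y) x 12 mm; origin at the centre of the plug's underside, z up, 44 mm tall in all, 0.05 kg. At first it stands on its plug in one of the bin's pockets, its x roughly along the bin's x; two to four of these relays are present, the others are absent
- relay_2: plug-in relay: light grey body 30 (x) x 24 (y) x 32 mm on a black plug 24 (x) x 18 (y) x 12 mm; origin at the centre of the plug's underside, z up, 44 mm tall in all, 0.05 kg. At first it stands on its plug in one of the bin's pockets, its x roughly along the bin's x; two to four of these relays are present, the others are absent
- relay_3: plug-in relay: light grey body 30 (x) x 24 (y) x 32 mm on a black plug 24 (x) x 18 (y) x 12 mm; origin at the centre of the plug's underside, z up, 44 mm tall in all, 0.05 kg. At first it stands on its plug in one of the bin's pockets, its x roughly along the bin's x; two to four of these relays are present, the others are absent
- relay_4: plug-in relay: light grey body 30 (x) x 24 (y) x 32 mm on a black plug 24 (x) x 18 (y) x 12 mm; origin at the centre of the plug's underside, z up, 44 mm tall in all, 0.05 kg. At first it stands on its plug in one of the bin's pockets, its x roughly along the bin's x; two to four of these relays are present, the others are absent
- relay_base: black relay base on an aluminium plate fixed to the desk, 90 (x) x 208 (y) x 30 mm high, with five sockets in a row along y, 38 mm apart; grey terminal strips 16 mm high along both long sides. The leftmost socket (+y end) is already filled by a relay that is fixed and stays; the other four are free. Origin at the centre of its underside
- socket_1 (a point): first free socket from the left; centre of its mouth on the base's top face, axes as the base's: rectangular hole 21 (x) x 27 (y) mm, 15 mm deep, chamfered; takes a relay's plug with 1.5 mm play each side, the relay's long side along the row (relay x along base y, either way round). Fully home, the relay's body sits on the base and its origin is 12 mm below this point
- socket_2 (a point): second free socket from the left; centre of its mouth on the base's top face, axes as the base's: rectangular hole 21 (x) x 27 (y) mm, 15 mm deep, chamfered; takes a relay's plug with 1.5 mm play each side, the relay's long side along the row (relay x along base y, either way round). Fully home, the relay's body sits on the base and its origin is 12 mm below this point
- socket_3 (a point): third free socket from the left; centre of its mouth on the base's top face, axes as the base's: rectangular hole 21 (x) x 27 (y) mm, 15 mm deep, chamfered; takes a relay's plug with 1.5 mm play each side, the relay's long side along the row (relay x along base y, either way round). Fully home, the relay's body sits on the base and its origin is 12 mm below this point
- socket_4 (a point): last free socket from the left; centre of its mouth on the base's top face, axes as the base's: rectangular hole 21 (x) x 27 (y) mm, 15 mm deep, chamfered; takes a relay's plug with 1.5 mm play each side, the relay's long side along the row (relay x along base y, either way round). Fully home, the relay's body sits on the base and its origin is 12 mm below this point
- screwdriver: red-handled screwdriver 176 mm long, lying on the desk; stays where it is
- mouse: grey computer mouse 108 x 55 x 37 mm; stays where it is
- sticky_pad: teal pad of sticky notes 76 x 76 x 12 mm; stays where it is

How it is judged:
On the way, in this order (a step that is already met when the one before it is completed fails the run):
1. the flap is propped open by the bar in the channel, hand off both (value of joint flap above 1 rad and contact force between prop_bar and bin above 0.2 N and z of prop_bar in the frame of bin between 0.044 and 0.053 m and y of prop_bar in the frame of bin between -0.134 and -0.118 m and contact force between each of the arm, the fingers and prop_bar below 0.1 N and contact force between each of the arm, the fingers and bin below 0.1 N), for 0.3 s.
2. every relay present is plugged home in a socket of the base and released (((horizontal distance between relay_1 and socket_1 below 0.004 m and z of relay_1 in the frame of socket_1 below -0.0095 m) or (horizontal distance between relay_1 and socket_2 below 0.004 m and z of relay_1 in the frame of socket_2 below -0.0095 m) or (horizontal distance between relay_1 and socket_3 below 0.004 m and z of relay_1 in the frame of socket_3 below -0.0095 m) or (horizontal distance between relay_1 and socket_4 below 0.004 m and z of relay_1 in the frame of socket_4 below -0.0095 m)) and angle between each of relay_1, relay_2, relay_3, relay_4's own z axis and vertical below 0.08 rad and contact force between the fingers and relay_1 below 0.1 N and ((horizontal distance between relay_2 and socket_1 below 0.004 m and z of relay_2 in the frame of socket_1 below -0.0095 m) or (horizontal distance between relay_2 and socket_2 below 0.004 m and z of relay_2 in the frame of socket_2 below -0.0095 m) or (horizontal distance between relay_2 and socket_3 below 0.004 m and z of relay_2 in the frame of socket_3 below -0.0095 m) or (horizontal distance between relay_2 and socket_4 below 0.004 m and z of relay_2 in the frame of socket_4 below -0.0095 m)) and contact force between the fingers and relay_2 below 0.1 N and ((horizontal distance between relay_3 and socket_1 below 0.004 m and z of relay_3 in the frame of socket_1 below -0.0095 m) or (horizontal distance between relay_3 and socket_2 below 0.004 m and z of relay_3 in the frame of socket_2 below -0.0095 m) or (horizontal distance between relay_3 and socket_3 below 0.004 m and z of relay_3 in the frame of socket_3 below -0.0095 m) or (horizontal distance between relay_3 and socket_4 below 0.004 m and z of relay_3 in the frame of socket_4 below -0.0095 m)) and contact force between the fingers and relay_3 below 0.1 N and ((horizontal distance between relay_4 and socket_1 below 0.004 m and z of relay_4 in the frame of socket_1 below -0.0095 m) or (horizontal distance between relay_4 and socket_2 below 0.004 m and z of relay_4 in the frame of socket_2 below -0.0095 m) or (horizontal distance between relay_4 and socket_3 below 0.004 m and z of relay_4 in the frame of socket_3 below -0.0095 m) or (horizontal distance between relay_4 and socket_4 below 0.004 m and z of relay_4 in the frame of socket_4 below -0.0095 m)) and contact force between the fingers and relay_4 below 0.1 N), for 0.3 s.
At the end, for the whole second after the job is handed in: every relay present stands in a socket (within 4 mm of its centre, at least 9.5 mm deep, upright within 0.08 rad), the flap is shut (under 0.05 rad), the bar lies in its rest (within 10 mm, along it within 0.1 rad, flat) and nothing is held (all of step 2 and value of joint flap below 0.05 rad and horizontal distance between prop_bar and bar_rest below 0.01 m and z of prop_bar in the frame of bar_rest below 0.008 m and angle between the x axis of prop_bar and the x axis of bar_rest, either way round below 0.1 rad and angle between prop_bar's own z axis and vertical below 0.1 rad and linear speed of prop_bar below 0.02 m/s); the robot touches nothing.
It fails at once if the screwdriver is moved more than 4 cm (distance of screwdriver from where it was at the start of the episode above 0.04 m).
It fails at once if the mouse is moved more than 4 cm (distance of mouse from where it was at the start of the episode above 0.04 m).
It fails at once if the sticky pad is moved more than 4 cm (distance of sticky_pad from where it was at the start of the episode above 0.04 m).
Of relay_1, relay_2, relay_3, relay_4 only 2 to 4 are there at a start; the rules pass over those that are not, and their reading is None.
At some moment in a run one of relay_1, relay_2, relay_3, relay_4, prop_bar may be knocked a few centimetres aside while the robot is not near it.
It also fails if it takes over 210 s, if anything falls off the work surface, if the arm or the gripper's body presses on something with over 40 N, if the wrist force passes 120 N, or if a joint passes its speed limit or range.

### The arm

A 7-joint arm with a two-finger parallel gripper is mounted at the origin on a cart in front of the work surface, level with it; the furniture and walls round the work are solid. World frame = base frame: x ahead of the robot, y to its left, z up, the work surface at z = 0. Lengths are in m, angles in rad, forces in N, time in s.
With the tool pointing down it reaches from about 0.4 to 0.85 m from the base axis. Payload 10.4 kg.
Tool frame: the origin (TCP) lies midway between the tips of the shut fingers; the grasp point (between the pads) lies 19 mm behind it (manip.grasp_offset is the distance from the TCP to the grasp point, in m); z points along the fingers, y is the line along which they close (so a half turn about z gives the same grasp; the last joint's range is limited). The gripper opens to 85 mm and grips with 20 to 120 N. Pads are 22 mm wide; open, the fingers measure 114 mm over their backs; the gripper's body (76 mm by 85 mm) begins 54 mm behind the grasp point. The pads swing forward as they close: fully open they stand 13 mm farther back than shut.
Start: joints at [-1.265, 0.332, -0.065, 1.46, 0.022, 1.35, -0.088], TCP at [0.202, 0.592, 0.196] pointing down, gripper open.
Joint ranges: [-2.6, 2.6], [-0.5, 2.12], [-1.47, 1.34], [0.16, 2.42], [-1.27, 4.41], [0.06, 2.06], [-2.6, 2.6]. Speed limits (rad/s): [2.22, 2.22, 2.79, 2.79, 3.14, 3.14, 3.14].

### API

Orientations are given as a unit quaternion [x, y, z, w].
In Python, from workcell import manip gives the robot as it stands.
- The arm moves only by the shell command python3 jog.py 'ROWS' [FORCE]. ROWS is rows parted by semicolons, their numbers by spaces, 1 to 20 of them, each of 7 numbers: a rotation vector rx, ry, rz in rad, then dx, dy, dz in m, then the opening from 0.0 (shut) to 1.0 (fully open); each row is the pose to reach, as a shift and turn from the pose commanded when the command began, along the tool's axes at that moment; what a row does not reach only later rows make up. A row lasts 1/8 s, in which the tool goes at most 0.0625 m and 0.188 rad, less where a joint would pass 70% of its speed; a pose out of reach is approached as far as the arm can. The fingers move at their own pace and stop on an object; FORCE is the grip in N (left out, the last holds). Time passes only in rows, so rows that do not move let the fingers close. It prints the time, the measured TCP pose, the force, the opening and the grip force at its end.
- manip.get_obs(): the state, without advancing time (a new reading comes with each control period).
- manip.camera(name): name is "scene" or "top" or "wrist"; returns the picture (420x560x3 uint8, blue, green, red); there is no depth.
- manip.calibration(name): a dict with "fx", "fy", "cx", "cy" (pixels), "world_from_camera" (4x4, takes a point from camera to world coordinates); the wrist camera has in their place "tool_from_camera" (4x4, takes a point from camera to tool coordinates, whose origin is the TCP and whose axes are the flange's). Camera axes: x right, y up, looking along -z (the intrinsics and any distortion apply to the point x, -y, -z); pixel columns grow to the right and rows downward; lengths in m; the calibration is good to about 2 mm. A picture is of the moment at which its call begins: read the wrist's pose just before it. calibration takes no time and is no camera call.
- manip.hand_in(): hands the job in; it is judged then, once.
The state is a dict: "clock": time; "joint_pos": joint angles; "joint_velocities": joint speeds; "tau": joint torques, N m; "position": TCP position; "ee_rot": TCP orientation; "ft_force": force on the tool from outside, world axes, zero at the start; "torque": the same for the moment, N m; "grip_width": opening from 0.0 (shut) to 1.0 (fully open); "grasp_force": force on a finger pad.
Only numpy, scipy, OpenCV 4.12 (cv2) and the standard library are available. Lean on these libraries where they do the work, as an engineer would, in place of code of your own. Each camera call takes 0.05 s, during which the arm holds its last target. There are 200 camera calls.

## Working session

There is one attempt and no reset: what is moved stays moved. The work goes in short steps, Python scripts to look and compute and a shell command to move; the robot and the scene stay as the last step left them, time stands still between calls to the robot, and variables do not carry over. Pictures are saved under pics/ and viewed, at most 14 in all, crops included, and the job is handed in when it is done.

```bash
ls; mkdir -p pics
python3 - <<'E'
from workcell import manip
import cv2
for n in ("top","scene"):
    im=manip.camera(n); cv2.imwrite(f"pics/{n}0.png",im)
    c=manip.calibration(n); print(n,c)
print(manip.calibration("wrist")); print(manip.get_obs()); print(manip.grasp_offset)
E
```

```text
jog.py
pics
workcell.py
top {'fx': 419.16697287611316, 'fy': 419.16697287611316, 'cx': 275.6831575442567, 'cy': 208.82108310715313, 'world_from_camera': array([[-0.02325982,  0.97294909, -0.22984572,  0.30333568],
       [-0.99972081, -0.02168032,  0.00939533,  0.01049196],
       [ 0.00415805,  0.23000008,  0.97318173,  1.22599096],
       [ 0.        ,  0.        ,  0.        ,  1.        ]])}
scene {'fx': 410.8439462391629, 'fy': 410.8439462391629, 'cx': 280.87323614308866, 'cy': 209.49446188257718, 'world_from_camera': array([[ 0.88291476,  0.31513108, -0.34807174,  0.15876453],
       [-0.46945443,  0.60606357, -0.64210551, -0.74183073],
       [ 0.0086062 ,  0.73032825,  0.68304215,  0.84412249],
       [ 0.        ,  0.        ,  0.        ,  1.        ]])}
{'fx': 348.7919337198527, 'fy': 348.7919337198527, 'cx': 279.8233563870781, 'cy': 211.23866721523078, 'tool_from_camera': array([[ 3.48098384e-04,  9.63057372e-01,  2.69296077e-01,
         6.85215567e-02],
       [ 9.99999927e-01, -2.92038270e-04, -2.48235142e-04,
        -2.06579703e-04],
       [-1.60419923e-04,  2.69296
[... 164 characters left out ...]
': array([-1.26459975,  0.33284075, -0.06476727,  1.46083172,  0.02156498,
        1.34988312, -0.08848603]), 'joint_velocities': array([ 0.00122708, -0.00223837, -0.00099034, -0.00360025,  0.00020061,
        0.00010653, -0.00157331]), 'tau': array([ 7.87273912e-04, -6.26738477e+01,  4.86512552e-02, -3.92422450e+01,
        1.62183330e-02,  6.95445458e-03,  2.08142734e-05]), 'position': array([0.20164917, 0.59118821, 0.19518787]), 'ee_rot': array([ 1.63615057e-01,  9.86524054e-01, -6.26297803e-04, -1.04427049e-04]), 'ft_force': array([ 0.38553636, -0.3616976 ,  0.29379853]), 'torque': array([ 0.02368417, -0.00657369, -0.0056749 ]), 'grasp_force': 0.0, 'grip_width': 1.001427754826361}
0.0187
```

Run:
```python
import cv2
im=cv2.imread("pics/top0.png"); cv2.imwrite("pics/top0b.png",cv2.resize(im,(800,600),interpolation=cv2.INTER_CUBIC))
```

```text
(no output)
```

View pics/top0b.png

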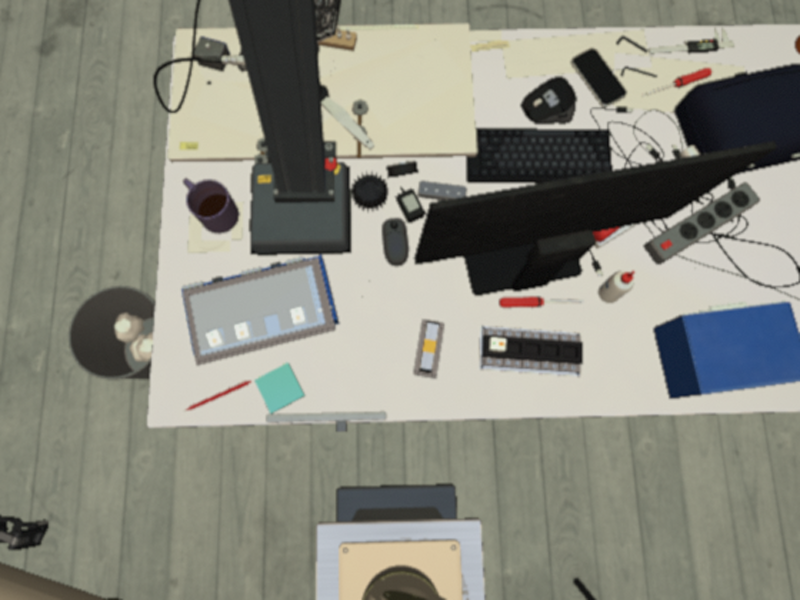

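View pics/scene0.png

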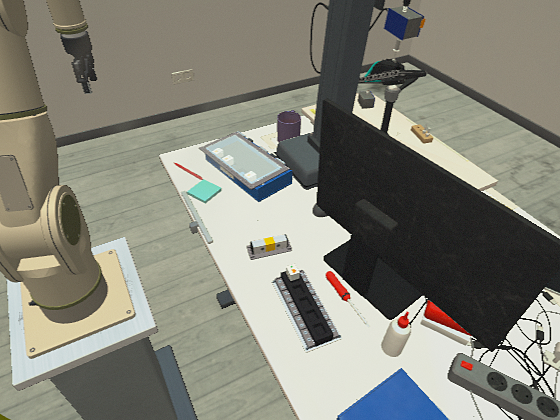

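The top view shows the bin at upper left (x 183–335, y 258–362) with three relays at about (214,338), (241,330) and (297,315). The bar in its rest is at (429,348) and the base at (532,350). In the scene view, nothing stands over the work area near the bin.

```bash
cat > h.py <<'E'
import numpy as np, cv2
from scipy.spatial.transform import Rotation as R
from workcell import manip
def tool():
    o=manip.get_obs(); T=np.eye(4); T[:3,:3]=R.from_quat(o["ee_rot"]).as_matrix(); T[:3,3]=o["position"]; return T
def K(n):
    c=manip.calibration(n); return np.array([[c["fx"],0,c["cx"]],[0,c["fy"],c["cy"]],[0,0,1]])
def cam(n,T=None):
    c=manip.calibration(n)
    return c["world_from_camera"] if n!="wrist" else T@c["tool_from_camera"]
def p2w(n,u,v,z,T=None):
    W=cam(n,T); k=K(n); d=W[:3,:3]@np.array([(u-k[0,2])/k[0,0],-(v-k[1,2])/k[1,1],-1]); o=W[:3,3]
    return o+d*(z-o[2])/d[2]
def w2p(n,P,T=None):
    W=cam(n,T); k=K(n); q=W[:3,:3].T@(np.asarray(P,float)-W[:3,3])
    return k[0,2]+k[0,0]*q[0]/-q[2], k[1,2]-k[1,1]*q[1]/-q[2]
def down(yaw): # tool x axis along world angle yaw, z down
    c,s=np.cos(yaw),np.sin(yaw); return np.array([[c,s,0],[s,-c,0],[0,0,-1.]])
def go(p,Rm):
    T=tool(); d=T[:3,:3].T@(np.array(p)-T[:3,3]); r=R.from_matrix(T[:3,:3].T@Rm).as_rotvec()
    print("row:",*np.round(r,4),*np.round(d,4),"| n>=",int(np.ceil(max(np.linalg.norm(d)/.0625,np.linalg.norm(r)/.188))))
def snap(name):
    T=tool(); im=manip.camera("wrist"); cv2.imwrite(f"pics/{name}.png",im); np.save(f"pics/{name}.npy",T); return im,T
E
python3 - <<'E'
from h import *
s=.7
for n,u,v,z in [("flapBL",183,290,.06),("flapBR",322,258,.06),("flapFR",336,327,.06),("flapFL",198,362,.06),("r",214,338,.05),("r",241,330,.05),("r",297,315,.05),("bar",429,347,.034),("barF",424,376,.011),("barB",433,321,.011),("baseL",482,348,.016),("baseR",582,352,.016),("fixed",498,344,.06)]:
    print(n,p2w("top",u*s,v*s,z).round(3))
print(tool().round(3))
go([.35,0.10,.25],down(np.pi))
E
```

```text
flapBL [0.605 0.421 0.06 ]
flapBR [0.666 0.143 0.06 ]
flapFR [0.523 0.115 0.06 ]
flapFL [0.46  0.384 0.06 ]
r [0.508 0.358 0.05 ]
r [0.523 0.305 0.05 ]
r [0.551 0.194 0.05 ]
bar [ 0.483 -0.069  0.034]
barF [ 0.427 -0.059  0.011]
barB [ 0.54  -0.081  0.011]
baseL [ 0.481 -0.178  0.016]
baseR [ 0.468 -0.382  0.016]
fixed [ 0.482 -0.203  0.06 ]
[[-0.946  0.323 -0.     0.202]
 [ 0.323  0.946 -0.001  0.591]
 [ 0.    -0.001 -1.     0.195]
 [ 0.     0.     0.     1.   ]]
row: -0.0013 -0.0002 -0.3287 -0.299 -0.4171 -0.0543 | n>= 9
```

Run:
```python
from h import *
go([.44,0.2,.28],down(np.pi))
```

```text
row: -0.0013 -0.0002 -0.3287 -0.3519 -0.2934 -0.0844 | n>= 8
```

```bash
r="0 0 -.329 -.352 -.293 -.084 1"; python3 jog.py '0 0 -.15 -.1 -.1 -.084 1;0 0 -.329 -.352 -.293 -.084 1;0 0 -.329 -.352 -.293 -.084 1;0 0 -.329 -.352 -.293 -.084 1;0 0 -.329 -.352 -.293 -.084 1;0 0 -.329 -.352 -.293 -.084 1;0 0 -.329 -.352 -.293 -.084 1;0 0 -.329 -.352 -.293 -.084 1;0 0 -.329 -.352 -.293 -.084 1;0 0 -.329 -.352 -.293 -.084 1;0 0 -.329 -.352 -.293 -.084 1'
python3 - <<'E'
from h import *
snap("w1"); print(tool().round(3)); go([.44,-.2,.28],down(np.pi))
E
```

```text
clock: 1.48
position: [0.4396, 0.2017, 0.2796]
ee_rot: [-0.001, 1.0, -0.0, -0.0]
ft_force: [-0.5, -0.2, -0.9]
grip_width: 1.001
grasp_force: 0.0
[[-1.    -0.002 -0.     0.44 ]
 [-0.002  1.    -0.     0.202]
 [ 0.    -0.    -1.     0.28 ]
 [ 0.     0.     0.     1.   ]]
row: -0.0002 -0.0004 0.0022 0.0006 -0.4016 -0.0003 | n>= 7
```

View pics/w1.png

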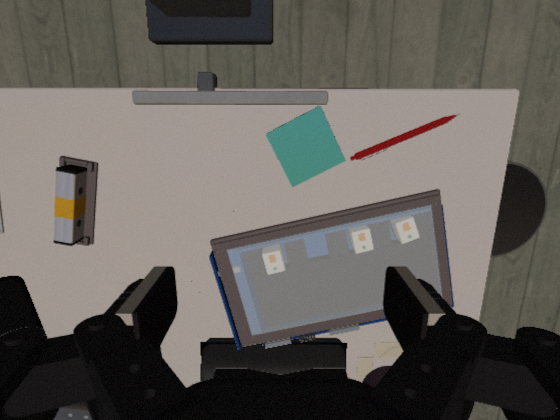

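The wrist view shows the flap corners at front left (439,192), front right (211,240), back left (452,303) and back right (240,347). Relay tops are near (273,260), (361,240) and (405,230), and the third pocket (316,246) is empty. The bar lies in its rest near (71,206).

```bash
python3 jog.py '0 0 0 0 -.4 0 1;0 0 0 0 -.4 0 1;0 0 0 0 -.4 0 1;0 0 0 0 -.4 0 1;0 0 0 0 -.4 0 1;0 0 0 0 -.4 0 1;0 0 0 0 -.4 0 1;0 0 0 0 -.4 0 1;0 0 0 0 -.4 0 1'
python3 - <<'E'
from h import *
T=np.load("pics/w1.npy")
for n,u,v,z in [("FL",439,192,.06),("FR",211,240,.06),("BL",452,303,.06),("BR",240,347,.06),("r",273,260,.05),("r",361,240,.05),("r",405,230,.05),("barmid",71,206,.034),("restFr",61,157,.004),("restFl",98,162,.004),("restBl",93,245,.0040)]:
    print(n,p2w("wrist",u,v,z,T).round(4))
snap("w2")
E
```

```text
clock: 2.65
position: [0.4408, -0.1979, 0.2797]
ee_rot: [-0.001, 1.0, 0.0, -0.0]
ft_force: [0.6, 0.2, -0.2]
grip_width: 0.995
grasp_force: 0.0
FL [0.4585 0.3877 0.06  ]
FR [0.5188 0.1184 0.06  ]
BL [0.6037 0.4226 0.06  ]
BR [0.6701 0.1494 0.06  ]
r [0.5492 0.1934 0.05  ]
r [0.522 0.303 0.05 ]
r [0.5088 0.3564 0.05  ]
barmid [ 0.4835 -0.0609  0.034 ]
restFr [ 0.4258 -0.082   0.004 ]
restFl [ 0.4321 -0.0349  0.004 ]
restBl [ 0.5474 -0.0577  0.004 ]
```

View pics/w2.png

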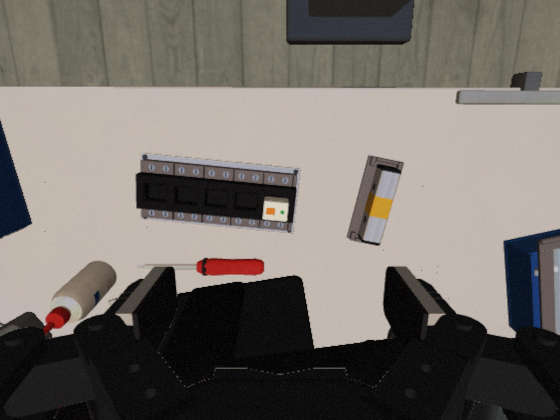

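The second wrist view shows the base at u 137–299, v 155–231 with the fixed relay at (276,209). The rest with the bar is at u 349–403, v 156–245, and the screwdriver is at (230,267).

Run:
```python
import cv2
a=cv2.imread("pics/w2.png")[140:255,130:410]; a=cv2.resize(a,None,fx=2.8,fy=2.8,interpolation=cv2.INTER_CUBIC)
b=cv2.imread("pics/w1.png")[185:355,200:460]; b=cv2.resize(b,None,fx=3,fy=3,interpolation=cv2.INTER_CUBIC)
cv2.imwrite("pics/c2.png",cv2.convertScaleAbs(a,alpha=1.8,beta=20)); cv2.imwrite("pics/c1.png",cv2.convertScaleAbs(b,alpha=1.3))
```

```text
(no output)
```

View pics/c2.png

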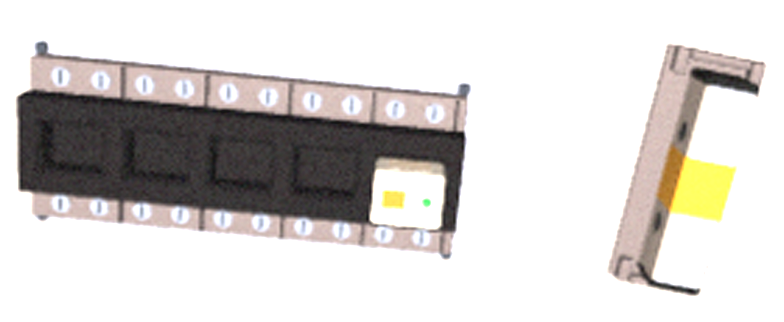

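View pics/c1.png

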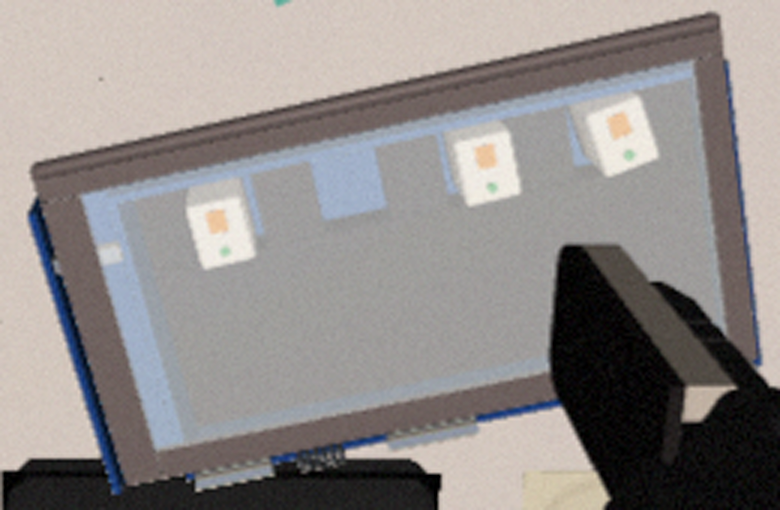

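Run:
```python
from h import *
T2=np.load("pics/w2.npy");T1=np.load("pics/w1.npy")
q=lambda u,v,z:p2w("wrist",130+u/2.8,140+v/2.8,z,T2)
for n,u,v,z in [("bk1",20,92,.03),("bk2",465,135,.03),("bk3",455,228,.03),("bk4",20,188,.03),("s4",77,142,.03),("s3",158,153,.03),("s2",241,160,.03),("s1",325,168,.03),("fix",409,199,.062),("scrA",41,47,.004),("scrB",464,90,.004),("scrC",446,253,.004),("scrD",41,216,.004),("restFr",668,45,.011),("restFl",763,62,.011),("restBr",610,270,.011),("ban",681,148,.034),("ban",735,165,.034),("ban",724,221,.034),("ban",672,205,.034)]:
    print(n,q(u,v,z).round(4))
q=lambda u,v,z:p2w("wrist",200+u/3,185+v/3,z,T1)
print("bin")
for n,u,v,z in [("FR",35,172,.06),("FL",718,18,.06),("BR",122,485,.06),("BL",760,362,.056),("stop",108,252,.056),("r1",225,229,.05),("r3",485,168,.05),("r4",618,136,.05),("empty pocket",350,182,.022)]:
    print(n,q(u,v,z).round(4))
print(manip.get_obs()["joint_pos"])
```

```text
bk1 [ 0.4431 -0.3743  0.03  ]
bk2 [ 0.462  -0.1774  0.03  ]
bk3 [ 0.5055 -0.1813  0.03  ]
bk4 [ 0.487  -0.3791  0.03  ]
s4 [ 0.4656 -0.3512  0.03  ]
s3 [ 0.4705 -0.3153  0.03  ]
s2 [ 0.4737 -0.2781  0.03  ]
s1 [ 0.4773 -0.2404  0.03  ]
fix [ 0.4828 -0.2021  0.062 ]
scrA [ 0.4263 -0.373   0.004 ]
scrB [ 0.4459 -0.1769  0.004 ]
scrC [ 0.5265 -0.1846  0.004 ]
scrD [ 0.508  -0.3813  0.004 ]
restFr [ 0.4239 -0.0846  0.011 ]
restFl [ 0.4315 -0.0405  0.011 ]
restBr [ 0.5326 -0.105   0.011 ]
ban [ 0.4668 -0.0814  0.034 ]
ban [ 0.4745 -0.0567  0.034 ]
ban [ 0.5007 -0.0593  0.034 ]
ban [ 0.4932 -0.0835  0.034 ]
bin
FR [0.5218 0.119  0.06  ]
FL [0.4573 0.388  0.06  ]
BR [0.6695 0.1503 0.06  ]
BL [0.6099 0.4271 0.056 ]
stop [0.5589 0.147  0.056 ]
r1 [0.551  0.1959 0.05  ]
r3 [0.5234 0.3039 0.05  ]
r4 [0.5092 0.3577 0.05  ]
empty pocket [0.5406 0.2512 0.022 ]
[-0.43150453 -0.06785425  0.73380773  1.71623028  0.04540543  1.47623169
  1.87032577]
```

The measurements agree with the sizes given. The base centre is about (.4745, -.2778) at yaw -.098. The rest is about (.483, -.071) at yaw -.18. The bin is about (.575, .270) at yaw .225, and its stop shows at crop (108,252). Next I hover over the bar.

Run:
```python
from h import *
go([.4537,-.0658,.14],down(np.pi-.18))
```

```text
row: 0.0003 -0.0003 0.1827 -0.0133 0.132 0.1398 | n>= 4
```

```bash
python3 jog.py '0 0 .183 -.013 .132 .14 .7;0 0 .183 -.013 .132 .14 .7;0 0 .183 -.013 .132 .14 .7;0 0 .183 -.013 .132 .14 .7;0 0 .183 -.013 .132 .14 .7;0 0 .183 -.013 .132 .14 .7' 100
python3 - <<'E'
from h import *
im,T=snap("w3")
cv2.imwrite("pics/w3b.png",cv2.convertScaleAbs(cv2.resize(im,(800,600),interpolation=cv2.INTER_CUBIC),alpha=1.0))
E
```

```text
clock: 3.45
position: [0.4542, -0.0682, 0.1411]
ee_rot: [0.092, 0.996, 0.0, 0.001]
ft_force: [0.5, -0.3, -0.1]
grip_width: 0.699
grasp_force: 0.0
```

View pics/w3b.png

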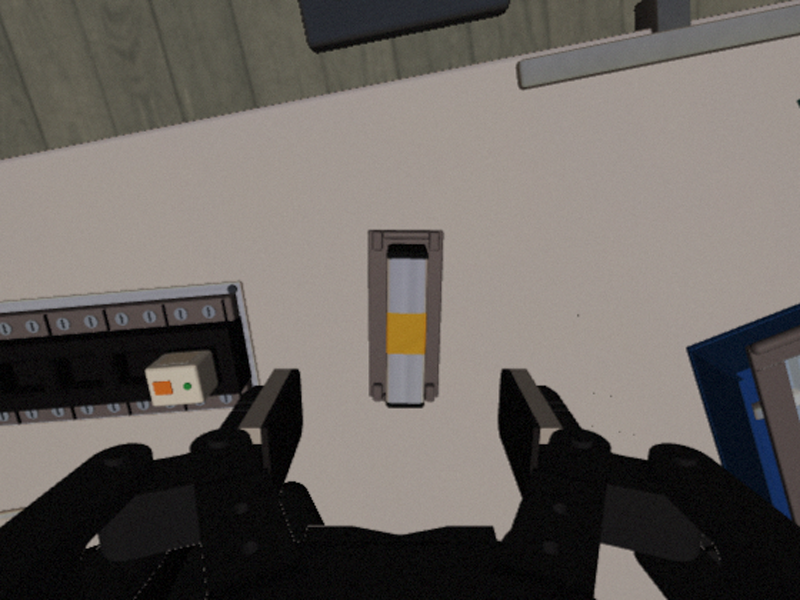

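The bar is upright in this image, so it is aligned with the tool. Its top face runs from about (407,257) to (407,404), with the band at (406,333).

Run:
```python
from h import *
T=np.load("pics/w3.npy")
P={n:p2w("wrist",u*.7,v*.7,z,T) for n,u,v,z in [("f",407,257,.034),("b",406.5,404,.034),("m",406.5,333,.034),("Rfr",369,231,.011),("Rfl",443,231,.011),("Rbr",370,398,.011),("Rbl",438,398,.011),("fix",168,387,.062)]}
for n in P: print(n,P[n].round(4))
d=P["b"]-P["f"]; print(np.arctan2(d[1],d[0]),np.linalg.norm(d))
c=(P["m"]*2+P["f"]+P["b"])/4; yaw=np.pi-.183; d=-np.array([np.cos(yaw),np.sin(yaw),0])
g=c-.03*d; g[2]=.016; print(c,g); go(g,down(yaw))
```

```text
f [ 0.4398 -0.0613  0.034 ]
b [ 0.5325 -0.0784  0.034 ]
m [ 0.4857 -0.0699  0.034 ]
Rfr [ 0.4238 -0.0819  0.011 ]
Rfl [ 0.4321 -0.0369  0.011 ]
Rbr [ 0.5352 -0.1038  0.011 ]
Rbl [ 0.5437 -0.0583  0.011 ]
fix [ 0.4831 -0.2067  0.062 ]
-0.18285015973687588 0.09422391651015366
[ 0.48593293 -0.06987301  0.034     ] [ 0.45643386 -0.0644136   0.016     ]
row: 0.0007 0.002 -0.0011 -0.0013 0.0041 0.1251 | n>= 3
```

```bash
python3 jog.py '0 0 0 -.001 .004 .05 .6;0 0 0 -.001 .004 .1 .55;0 0 0 -.001 .004 .125 .55;0 0 0 -.001 .004 .125 .5;0 0 0 -.001 .004 .125 0;0 0 0 -.001 .004 .125 0;0 0 0 -.001 .004 .125 0;0 0 0 -.001 .004 .125 0;0 0 0 -.001 .004 .125 0;0 0 0 -.001 .004 .065 0;0 0 0 -.001 .004 .005 0;0 0 0 -.001 .004 -.02 0;0 0 0 -.001 .004 -.02 0' 100
python3 - <<'E'
from h import *
T=tool();print(T[:3,3], manip.get_obs()["joint_pos"].round(2))
E
```

```text
clock: 5.12
position: [0.4563, -0.0636, 0.1617]
ee_rot: [0.091, 0.996, 0.001, 0.002]
ft_force: [0.4, -0.0, -0.5]
grip_width: 0.001
grasp_force: 0.0
[ 0.45633507 -0.06355428  0.16167866] [-0.57 -0.05  0.6   1.95  0.03  1.22  1.41]
```

Run:
```python
from h import *
snap("w4")
```

```text
(no output)
```

View pics/w4.png

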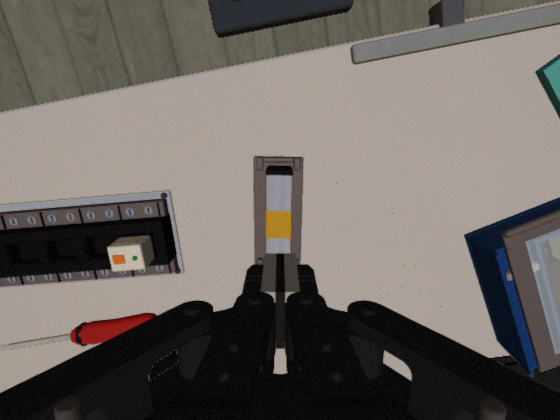

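The bar still lies in its rest at about (279,215), so the fingers had not closed before the lift. I'll repeat with more time.

```bash
python3 jog.py '0 0 0 0 0 0 .5;0 0 0 0 0 0 .5;0 0 0 0 0 0 .5;0 0 0 0 0 .06 .5;0 0 0 0 0 .12 .5;0 0 0 0 0 .145 .5;0 0 0 0 0 .145 .5;0 0 0 0 0 .145 .5' 100;  python3 jog.py '0 0 0 0 0 0 0;0 0 0 0 0 0 0;0 0 0 0 0 0 0;0 0 0 0 0 0 0;0 0 0 0 0 0 0;0 0 0 0 0 0 0;0 0 0 0 0 0 0;0 0 0 0 0 0 0' 100
```

```text
clock: 6.18
position: [0.4559, -0.0638, 0.0159]
ee_rot: [0.091, 0.996, 0.0, 0.001]
ft_force: [-0.2, 0.1, 0.9]
grip_width: 0.499
grasp_force: 0.0
clock: 7.18
position: [0.4551, -0.0637, 0.0149]
ee_rot: [0.091, 0.996, 0.0, -0.0]
ft_force: [0.2, -0.3, -0.6]
grip_width: -0.0
grasp_force: 0.0
```

Run:
```python
from h import *
im,T=snap("w5"); s=manip.camera("scene"); cv2.imwrite("pics/s5.png",s)
a=cv2.resize(s[200:320,180:320],(480,411),interpolation=cv2.INTER_CUBIC)
b=cv2.resize(im[120:420,130:430],(411,411)); cv2.imwrite("pics/c5.png",np.hstack([a,b])[:, :800])
print(np.hstack([a,b]).shape)
```

```text
(411, 891, 3)
```

View pics/c5.png

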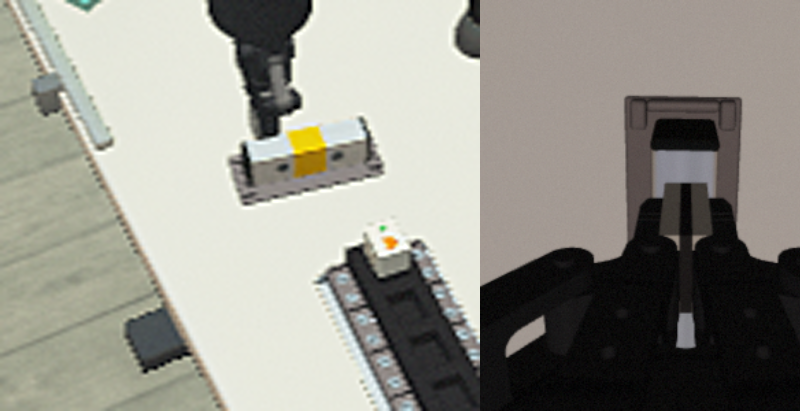

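Run:
```python
from h import *
T=tool(); o=manip.get_obs(); print(T[:3,3],o["grip_width"])
f=lambda P:(np.round([(w2p("scene",P)[0]-180)*480/140,(w2p("scene",P)[1]-200)*411/120]))
for z in (.015,.034,.06): print(z,f([T[0,3],T[1,3],z]))
c=np.array([.486,-.07,0]);e=np.array([.983,-.183,0]);n=np.array([.183,.983,0])
for a in(-.05,.05):
  for b in(-.012,.012): print(a,b,f(c+a*e+b*n+[0,0,.034]))
g=lambda P:np.round([(w2p("wrist",P,T)[0]-130)*1.37+480,(w2p("wrist",P,T)[1]-120)*1.37])
for z in (.015,.034,.06): print(z,g([T[0,3],T[1,3],z]))
for a in(-.05,.05):
  for b in(-.012,.012): print(a,b,g(c+a*e+b*n+[0,0,.034]))
```

```text
[ 0.45506807 -0.06366869  0.0148572 ] -0.0030693146887136517
0.015 [264. 161.]
0.034 [264. 145.]
0.06 [263. 122.]
-0.05 -0.012 [245. 162.]
-0.05 0.012 [237. 140.]
0.05 -0.012 [369. 134.]
0.05 0.012 [359. 113.]
0.015 [686. 170.]
0.034 [686. 189.]
0.06 [686. 222.]
-0.05 -0.012 [650. 140.]
-0.05 0.012 [718. 140.]
0.05 -0.012 [654. 375.]
0.05 0.012 [713. 375.]
```

The right half shows the shut fingertips covering the bar at v≈253 in the full image, the same place as in the lifted picture. So the tips stand above the bar: the visible tips end about 2 cm short of the TCP, at z≈.04. I'll open, go 18 mm lower watching the force, and close again.

```bash
python3 jog.py '0 0 0 0 0 -.01 .5;0 0 0 0 0 -.01 .5;0 0 0 0 0 -.01 .5;0 0 0 0 0 -.01 .5;0 0 0 0 0 0 .5;0 0 0 0 0 .008 .5;0 0 0 0 0 .013 .5;0 0 0 0 0 .018 .5;0 0 0 0 0 .018 .5' 100;  python3 jog.py '0 0 0 0 0 0 0;0 0 0 0 0 0 0;0 0 0 0 0 0 0;0 0 0 0 0 0 0;0 0 0 0 0 0 0;0 0 0 0 0 0 0;0 0 0 0 0 0 0;0 0 0 0 0 0 0' 100
```

```text
clock: 8.4
position: [0.4548, -0.0637, -0.0035]
ee_rot: [0.091, 0.996, -0.0, -0.0]
ft_force: [-0.2, -0.3, -0.8]
grip_width: 0.5
grasp_force: 0.0
clock: 9.4
position: [0.4553, -0.0638, -0.0025]
ee_rot: [0.091, 0.996, 0.0, 0.0]
ft_force: [-2.6, -0.5, 8.3]
grip_width: 0.201
grasp_force: 98.0
```

```bash
python3 jog.py '0 0 0 0 0 -.03 0;0 0 0 0 0 -.08 0;0 0 0 0 0 -.12 0;0 0 0 0 0 -.12 0;0 0 0 0 0 -.12 0;0 0 0 0 0 -.12 0' 100
python3 - <<'E'
from h import *
im,T=snap("w6"); s=manip.camera("scene")
a=cv2.resize(s[150:320,180:340],(480,510),interpolation=cv2.INTER_CUBIC)
b=cv2.resize(im[120:420,180:380],(320,480)); b=np.vstack([b,np.zeros((30,320,3),np.uint8)]);cv2.imwrite("pics/c6.png",np.hstack([a,b]))
E
```

```text
clock: 10.15
position: [0.4542, -0.0637, 0.1157]
ee_rot: [0.091, 0.996, -0.0, -0.001]
ft_force: [0.5, 0.5, -1.8]
grip_width: 0.192
grasp_force: 98.1
```

View pics/c6.png

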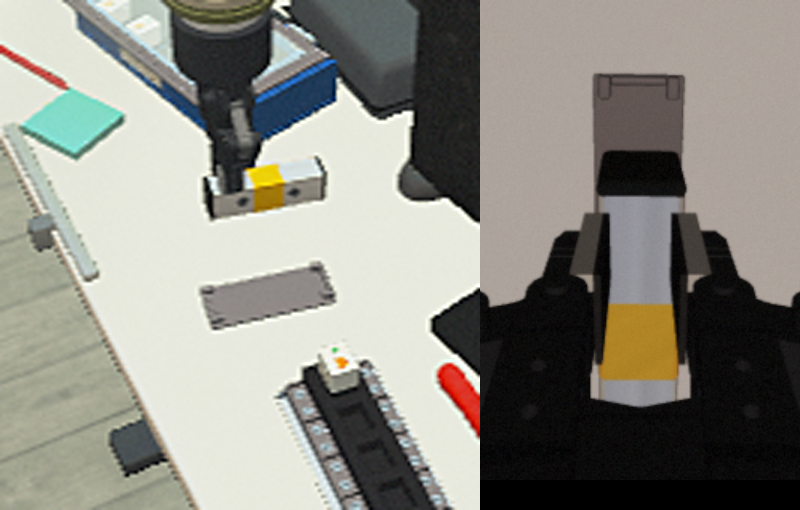

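The left half shows the bar held level, with the fingers on its front half. The right half shows the bar's front lower edge at about (642,152), which fits my estimate of its pose in the hand. The fingers grip only the top several mm, and that is enough. Now to the front of the lip, in line with the channel, for a close look.

```bash
cat >> h.py <<'E'
BO=np.array([.576,.2725]); BY=.228
def b2w(x,y,z): c,s=np.cos(BY),np.sin(BY); return np.array([BO[0]+c*x-s*y,BO[1]+s*x+c*y,z])
def w2b(p): c,s=np.cos(BY),np.sin(BY); d=np.array(p)[:2]-BO; return np.array([c*d[0]+s*d[1],-s*d[0]+c*d[1],p[2]])
E
python3 - <<'E'
from h import *
p=b2w(-.200,-.126,.10); print(p); go(p,down(np.pi+BY))
E
```

```text
[0.40965567 0.10455488 0.1       ]
row: -0.0004 -0.0019 -0.4109 0.0746 0.1574 0.0159 | n>= 3
```

```bash
python3 jog.py '0 0 -.1 .02 .04 0 0;0 0 -.22 .045 .09 .005 0;0 0 -.32 .075 .13 .016 0;0 0 -.411 .075 .157 .016 0;0 0 -.411 .075 .157 .016 0;0 0 -.411 .075 .157 .016 0' 100
python3 - <<'E'
from h import *
im,T=snap("w7"); b=im[120:420,0:560]; cv2.imwrite("pics/w7b.png",cv2.convertScaleAbs(cv2.resize(im[190:420,180:520],(800,541),interpolation=cv2.INTER_CUBIC),alpha=1.4))
E
```

```text
clock: 11.0
position: [0.4098, 0.1035, 0.1005]
ee_rot: [-0.113, 0.994, -0.0, -0.0]
ft_force: [-0.1, -0.1, -0.9]
grip_width: 0.193
grasp_force: 98.2
```

View pics/w7b.png

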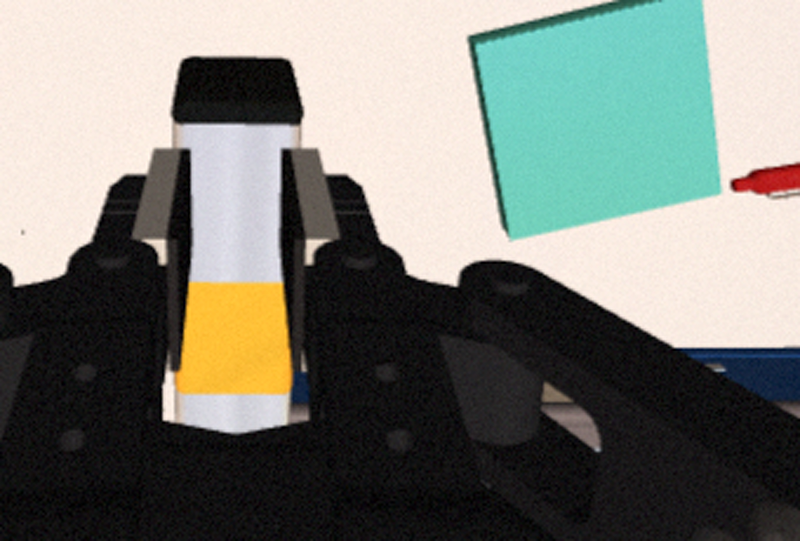

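The close view shows the bin's front edge level in the image at y≈349, so the yaw of .228 is right. The sticky pad is at upper right, clear of the hand. I'll check the side walls in the earlier crop numerically.

Run:
```python
from h import *
T1=np.load("pics/w1.npy"); im=cv2.imread("pics/w1.png").astype(int)
blue=(im[:,:,0]>im[:,:,2]*2+20)
for v in (275,290,305,320,335): 
    u=np.where(blue[v,205:300])[0]+205
    u2=np.where(blue[v-0,430:470])[0]+430
    if len(u): print("R",v,u.min(),u.max(),w2b(p2w("wrist",u.min(),v,.056,T1)).round(4), w2b(p2w("wrist",u.min(),v,.0,T1)).round(4))
for v in (215,240,260,280,295):
    u=np.where(blue[v,430:470])[0]+430
    if len(u): print("L",v,u.min(),u.max(),w2b(p2w("wrist",u.max()+1,v,.056,T1)).round(4),w2b(p2w("wrist",u.max()+1,v,0,T1)).round(4))
for u in (330,345,360,370):
    v=np.where(blue[300:360,u])[0]+300
    if len(v): print("B",u,v.min(),v.max(),w2b(p2w("wrist",u,v.max()+1,.056,T1)).round(4))
g=im.sum(2)
for u in (250,300,350,400):
    d=np.diff(g[180:260,u]); k=np.argmin(d[:int(60)]); print("F",u,180+k+1,w2b(p2w("wrist",u,181+k,.056,T1)).round(4),w2b(p2w("wrist",u,181+k,.06,T1)).round(4))
```

```text
R 275 216 217 [-0.0426 -0.145   0.056 ] [-0.0185 -0.162   0.    ]
R 290 220 222 [-0.0212 -0.1457  0.056 ] [ 0.0058 -0.1628  0.    ]
R 305 225 226 [ 0.001  -0.1452  0.056 ] [ 0.0311 -0.1622  0.    ]
R 320 230 231 [ 0.0238 -0.1447  0.056 ] [ 0.0571 -0.1616  0.    ]
R 335 234 236 [ 0.0469 -0.1454  0.056 ] [ 0.0834 -0.1624  0.    ]
B 360 324 324 [0.0693 0.0204 0.056 ]
B 370 322 322 [0.0693 0.0337 0.056 ]
F 250 231 [-0.0898 -0.0888  0.056 ] [-0.0911 -0.0881  0.06  ]
F 300 219 [-0.0912 -0.0263  0.056 ] [-0.0924 -0.0263  0.06  ]
F 350 208 [-0.0913  0.0348  0.056 ] [-0.0925  0.0342  0.06  ]
F 400 197 [-0.0913  0.0949  0.056 ] [-0.0926  0.0937  0.06  ]
```

The bin frame checks out: right wall at -145 mm, back at 69 mm, lip at -91 mm. Now lower the bar in front of the lip.

```bash
sed -i 's/BO=.*;/BO=np.array([.5753,.2724]);/' h.py; python3 jog.py '0 0 0 0 0 .04 0;0 0 0 0 0 .087 0;0 0 0 0 0 .087 0;0 0 0 0 0 .087 0' 100
python3 - <<'E'
from h import *
p=tool()[:3,3]; b=w2b(p); print(b, "P x",b[0]+.0812,"z",b[2]+.0365); go(b2w(-.080-.0812,-.126,.0135),down(np.pi+BY))
E
```

```text
clock: 11.55
position: [0.4108, 0.1041, 0.0153]
ee_rot: [-0.113, 0.994, 0.0, 0.001]
ft_force: [-0.0, 0.9, -0.4]
grip_width: 0.196
grasp_force: 98.4
[-0.19831463 -0.12677114  0.01526495] P x -0.11711463005125267 z 0.05176494538540299
row: 0.0001 0.0011 -0.0012 -0.0371 0.0008 0.0018 | n>= 1
```

```bash
python3 jog.py '0 0 0 -.02 .001 .002 0;0 0 0 -.037 .001 .002 0;0 0 0 -.037 .001 .002 0;0 0 0 -.038 .001 -.015 0;0 0 0 -.040 .001 -.033 0;0 0 0 -.044 .001 -.048 0;0 0 0 -.048 .001 -.061 0;0 0 0 -.055 .001 -.074 0;0 0 0 -.062 .001 -.086 0;0 0 0 -.071 .001 -.098 0;0 0 0 -.081 .001 -.108 0;0 0 0 -.081 .001 -.108 0' 100
python3 - <<'E'
from h import *
b=w2b(tool()[:3,3]); print("P x",b[0]+.0812,"y",b[1],"z",b[2]+.0365, manip.get_obs()["joint_pos"].round(2)); s=manip.camera("scene"); cv2.imwrite("pics/c8.png",cv2.resize(s[80:260,140:380],(720,540),interpolation=cv2.INTER_CUBIC))
E
```

```text
clock: 13.05
position: [0.4897, 0.1239, 0.1225]
ee_rot: [-0.114, 0.994, 0.0, 0.001]
ft_force: [-0.8, -0.4, -1.3]
grip_width: 0.197
grasp_force: 99.4
P x -0.03576207652026754 y -0.12528141679670138 z 0.15902054067427024 [-0.77  0.12  0.47  1.89 -0.06  1.14  1.52]
```

View pics/c8.png

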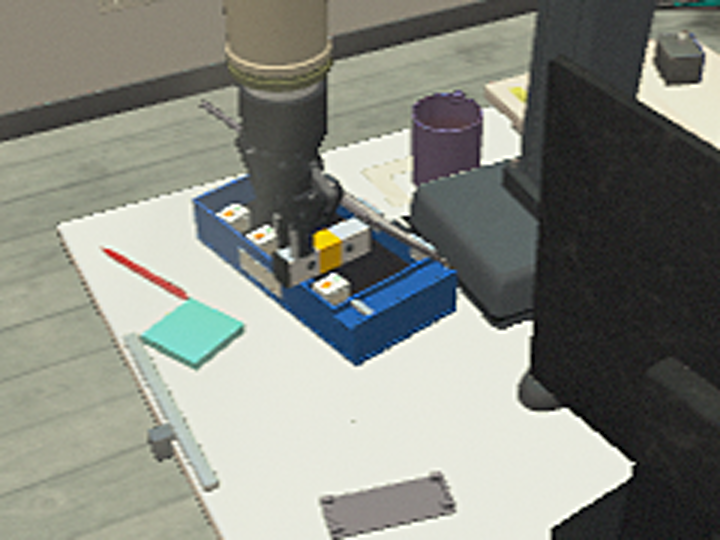

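The scene view shows all of the bin's inside, with three relays and the flap raised edge-on from (445,262) to (330,185). The stop is at (365,305). Now the rest of the arc, then down into the channel.

```bash
python3 jog.py '0 0 0 -.011 0 -.01 0;0 0 0 -.023 0 -.019 0;0 0 0 -.035 0 -.026 0;0 0 0 -.048 -.001 -.032 0;0 0 0 -.058 -.001 -.036 0;0 0 0 -.069 -.001 -.038 0;0 0 0 -.08 -.001 -.028 0;0 0 0 -.087 -.001 -.017 0;0 0 0 -.094 -.001 0 0;0 0 0 -.098 -.001 .022 0;0 0 0 -.099 -.001 .045 0;0 0 0 -.099 -.001 .06 0;0 0 0 -.099 -.001 .07 0;0 0 0 -.099 -.001 .07 0' 100
python3 - <<'E'
from h import *
b=w2b(tool()[:3,3]); print("P x",b[0]+.0812,"y",b[1],"z",b[2]+.0365)
E
```

```text
clock: 14.85
position: [0.5845, 0.1448, 0.0511]
ee_rot: [-0.114, 0.994, -0.0, -0.001]
ft_force: [-2.7, -0.4, 0.5]
grip_width: 0.197
grasp_force: 100.3
P x 0.06136649192382453 y -0.12635523578456914 z 0.08764310467129953
```

```bash
python3 jog.py '0 0 0 -.002 0 0 0;0 0 0 -.002 0 .004 0;0 0 0 -.002 0 .007 0;0 0 0 -.002 0 .0085 0;0 0 0 -.002 0 .0095 0;0 0 0 -.002 0 .0095 0' 100
python3 - <<'E'
from h import *
b=w2b(tool()[:3,3]); print("P x",b[0]+.0812,"y",b[1],"z",b[2]+.0365)
E
```

```text
clock: 15.6
position: [0.5861, 0.1451, 0.0429]
ee_rot: [-0.114, 0.994, 0.0, -0.001]
ft_force: [-10.1, -3.8, 4.7]
grip_width: 0.197
grasp_force: 102.0
P x 0.06293757782939698 y -0.1264294649533998 z 0.07936010298460809
```

```bash
python3 jog.py '0 0 0 .002 0 0 0;0 0 0 .002 0 .001 0;0 0 0 .002 0 .001 0' 100; python3 jog.py '0 0 0 0 0 0 .15;0 0 0 0 0 0 .25;0 0 0 0 0 0 .35;0 0 0 0 0 0 .5;0 0 0 0 0 0 .5;0 0 0 0 0 0 .5'
python3 - <<'E'
from h import *
b=w2b(tool()[:3,3]); print("P x",b[0]+.0812,"y",b[1],"z",b[2]+.0365)
E
```

```text
clock: 15.98
position: [0.586, 0.1454, 0.0421]
ee_rot: [-0.114, 0.993, 0.0, 0.001]
ft_force: [-2.4, -1.3, 4.4]
grip_width: 0.2
grasp_force: 102.2
clock: 16.73
position: [0.5853, 0.1451, 0.0414]
ee_rot: [-0.114, 0.993, 0.0, 0.0]
ft_force: [-0.9, -0.2, -0.2]
grip_width: 0.499
grasp_force: 0.0
P x 0.062165473206082046 y -0.12627056062978106 z 0.07787699869164186
```

```bash
python3 jog.py '0 0 0 0 0 -.03 .5;0 0 0 .01 0 -.08 .5;0 0 0 .06 0 -.12 .5;0 0 0 .08 .05 -.16 .45;0 0 0 .08 .1 -.18 .45;0 0 0 .08 .146 -.18 .45;0 0 0 .08 .146 -.18 .45;0 0 0 .08 .146 -.18 .45'
python3 - <<'E'
from h import *
im,T=snap("w9"); s=manip.camera("scene")
print(w2b(T[:3,3]))
a=cv2.resize(s[110:220,180:300],(300,275),interpolation=cv2.INTER_CUBIC)
b=cv2.resize(im[100:420,60:500],(800,582),interpolation=cv2.INTER_CUBIC); b[-275:,-300:]=a
cv2.imwrite("pics/c9.png",b)
E
```

```text
clock: 17.73
position: [0.4745, 0.2685, 0.2212]
ee_rot: [-0.114, 0.994, -0.0, -0.0]
ft_force: [-0.3, -0.5, 0.5]
grip_width: 0.449
grasp_force: 0.0
[-0.09909016  0.01896448  0.22123046]
```

View pics/c9.png

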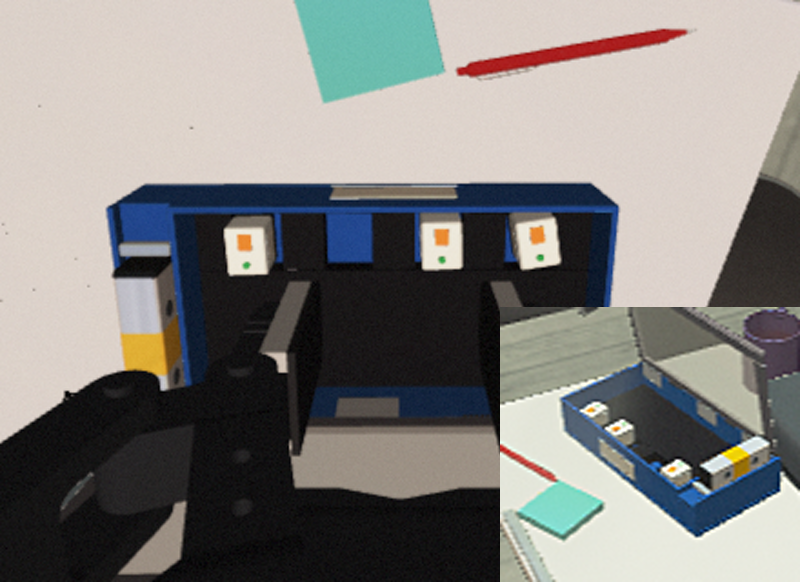

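The wrist view shows the bar in the channel behind the stop at (145,248). The relays are at about (250,246), (441,243) and (535,241), and the third pocket is empty. The inset shows the flap standing open by itself. Now I fit the relay tops numerically.

```bash
cat >> h.py <<'E'
def relays(im,T,z,box):
    u0,u1,v0,v1=box; big=cv2.resize(im[v0:v1,u0:u1],None,fx=4,fy=4,interpolation=cv2.INTER_CUBIC).astype(int)
    B,G,Rr=big[...,0],big[...,1],big[...,2]
    sat=(Rr-B)
    white=((B>110)&(abs(Rr-B)<60))|((Rr-B>80)&(Rr>150))|((G-Rr>40)&(G>70))
    n,l,st,c=cv2.connectedComponentsWithStats(white.astype(np.uint8))
    out=[]
    for i in range(1,n):
        if 16*350<st[i,4]<16*3000:
            m=l==i
            o=(m&(Rr-B>80)); g=(m&(G-Rr>30))
            pts=np.argwhere(m)[:,::-1].astype(np.float32); (cc,wh,a)=cv2.minAreaRect(pts)
            f=lambda q:(u0+(q[0]-1.5)/4,v0+(q[1]-1.5)/4)
            r=[np.round(f(cc),1),np.round(np.array(wh)/4,1),round(a,1)]
            if o.sum()>30 and g.sum()>5:
                po=p2w("wrist",*f(np.argwhere(o)[:,::-1].mean(0)),z,T); pg=p2w("wrist",*f(np.argwhere(g)[:,::-1].mean(0)),z,T)
                out.append((po,pg)); r+=[po.round(4),pg.round(4),np.linalg.norm(po-pg).round(4)]
            print(*r, big[m].mean(0).round())
    return out
E
python3 - <<'E'
from h import *
im=cv2.imread("pics/w9.png");T=np.load("pics/w9.npy")
for o,g in relays(im,T,.05,(160,390,200,270)):
    a,b=w2b(o),w2b(g); print("bin",a.round(4),b.round(4),((a+b)/2).round(4),"yaw",np.arctan2(b[1]-a[1],b[0]-a[0]).round(3))
print("fixed"); im=cv2.imread("pics/w2.png");T=np.load("pics/w2.npy")
relays(im,T,.062,(255,300,185,235))
E
```

```text
[274.5 201.8] [  4.2 229.8] 90.0 [154. 153. 155.]
[355.2 233.3] [27.3 23.4] 83.7 [0.504 0.357 0.05 ] [0.517  0.3627 0.05  ] 0.0142 [183. 207. 221.]
[302.1 234.5] [27.1 23.8] 88.2 [0.5176 0.3032 0.05  ] [0.5314 0.3068 0.05  ] 0.0142 [183. 205. 219.]
[194.9 237.3] [27.1 23.9] 87.7 [0.5469 0.1917 0.05  ] [0.5608 0.1952 0.05  ] 0.0143 [183. 207. 221.]
bin [-0.0504  0.0986  0.05  ] [-0.0364  0.1012  0.05  ] [-0.0434  0.0999  0.05  ] yaw 0.184
bin [-0.0492  0.043   0.05  ] [-0.035   0.0434  0.05  ] [-0.0421  0.0432  0.05  ] yaw 0.029
bin [-0.0459 -0.0722  0.05  ] [-0.0316 -0.0719  0.05  ] [-0.0387 -0.072   0.05  ] yaw 0.018
fixed
[277.  209.5] [49.8 44.8] 90.0 [167. 171. 179.]
[274.8 213.6] [25.2 26.6] 6.2 [ 0.4825 -0.2092  0.062 ] [ 0.4839 -0.1952  0.062 ] 0.0141 [163. 185. 199.]
```

The marker midpoints are the relay centres, checked on the fixed relay. Now grasp the leftmost relay.

Run:
```python
from h import *
go(b2w(-.0434,.0999,.10),down(np.pi+BY+.184)); go(b2w(-.0434,.0999,.004),down(np.pi+BY+.184))
```

```text
row: -0.0003 -0.0001 -0.1859 -0.0554 0.0818 0.1213 | n>= 3
row: -0.0003 -0.0001 -0.1859 -0.0554 0.0819 0.2173 | n>= 4
```

```bash
python3 jog.py '0 0 -.09 -.025 .04 .02 .36;0 0 -.186 -.055 .082 .06 .36;0 0 -.186 -.055 .082 .11 .36;0 0 -.186 -.055 .082 .135 .36;0 0 -.186 -.055 .082 .165 .36;0 0 -.186 -.055 .082 .19 .36;0 0 -.186 -.055 .082 .205 .36;0 0 -.186 -.055 .082 .217 .36;0 0 -.186 -.055 .082 .217 .36' 40;python3 jog.py '0 0 0 0 0 0 0;0 0 0 0 0 0 0;0 0 0 0 0 0 0;0 0 0 0 0 0 0;0 0 0 0 0 0 0;0 0 0 0 0 0 0' 40
```

```text
clock: 18.95
position: [0.5092, 0.3611, 0.004]
ee_rot: [-0.205, 0.979, -0.0, -0.0]
ft_force: [0.1, -0.7, 0.3]
grip_width: 0.362
grasp_force: 0.0
clock: 19.7
position: [0.5096, 0.3618, 0.0049]
ee_rot: [-0.206, 0.979, 0.0, 0.0]
ft_force: [-0.6, -0.0, 5.4]
grip_width: 0.271
grasp_force: 41.5
```

```bash
python3 jog.py '0 0 0 0 0 -.02 0;0 0 0 0 0 -.06 0;0 0 0 0 0 -.12 0;0 0 0 0 0 -.16 0;0 0 0 0 0 -.16 0' 40
python3 - <<'E'
from h import *
go([.467,-.42,.16],down(1.473))
im,T=snap("w10")
for o,g in relays(im,T,T[2,3]+.046,(200,360,150,400)): 
    i=np.linalg.inv(T); print((i@[*o,1])[:3].round(4),(i@[*g,1])[:3].round(4))
E
```

```text
clock: 20.32
position: [0.511, 0.3624, 0.1693]
ee_rot: [-0.205, 0.979, 0.002, 0.003]
ft_force: [0.2, -0.9, -1.0]
grip_width: 0.267
grasp_force: 40.9
row: 0.0081 0.0016 2.0825 0.355 -0.6987 0.0054 | n>= 13
[258.1 200.4] [133.9  81.3] 10.8 [173.  88.  43.]
[215.4 190.6] [29.3 37.9] 8.1 [0.4829 0.3226 0.2153] [0.489  0.324  0.2153] 0.0063 [199. 219. 228.]
[ 0.0414 -0.0251 -0.0463] [ 0.0353 -0.0262 -0.0463]
```

```bash
python3 jog.py '.001 0 .1 .02 -.04 0 0;.002 0 .28 .05 -.1 .005 0;.003 0 .46 .09 -.16 .005 0;.003 0 .64 .13 -.22 .005 0;.004 0 .8 .17 -.28 .005 0;.005 0 .97 .2 -.34 .005 0;.005 0 1.14 .23 -.4 .005 0;.006 0 1.31 .26 -.46 .005 0;.007 0 1.48 .29 -.52 .005 0;.007 0 1.65 .32 -.58 .005 0;.008 0 1.82 .34 -.64 .005 0;.008 .0016 1.98 .35 -.68 .005 0;.008 .0016 2.08 .355 -.699 .005 0;.008 .0016 2.08 .355 -.699 .005 0;.008 .0016 2.08 .355 -.699 .005 0;.008 .0016 2.08 .355 -.699 .005 0' 40
python3 - <<'E'
from h import *
print(manip.get_obs()["joint_pos"].round(2))
im,T=snap("w11")
h=im.astype(int); o=(h[...,2]-h[...,0]>80)&(h[...,2]>130)&(h[...,1]<h[...,2]*.75); g=(h[...,1]-h[...,2]>35)&(h[...,1]-h[...,0]>20)
for m,nm in((o,"o"),(g,"g")):
    n,l,st,c=cv2.connectedComponentsWithStats(m.astype(np.uint8))
    for i in range(1,n):
        if st[i,4]>4: print(nm,st[i],c[i].round(1),p2w("wrist",*c[i],.062,T).round(4))
E
```

```text
clock: 22.38
position: [0.4663, -0.4195, 0.1592]
ee_rot: [0.739, 0.674, -0.003, -0.0]
ft_force: [1.3, -0.3, -0.2]
grip_width: 0.262
grasp_force: 40.8
[-0.06  0.51  0.99  1.54 -0.43  1.32  0.89]
o [386   0  27  39 915] [398.4  17.3] [ 0.5616 -0.2941  0.062 ]
o [388  42  22  12 203] [398.5  47.3] [ 0.5617 -0.3137  0.062 ]
o [461 235  29  28 503] [473.6 247.2] [ 0.6248 -0.4751  0.062 ]
o [271 257  19  23 435] [280. 268.] [ 0.4602 -0.4795  0.062 ]
o [497 261   8   8  54] [500.5 264.4] [ 0.6486 -0.4931  0.062 ]
o [511 316  21  22 266] [520.7 326.8] [ 0.6716 -0.5568  0.062 ]
g [276 294  10  10  76] [280.4 298.8] [ 0.4578 -0.5091  0.062 ]
```

```bash
cat >> h.py <<'E'
SO=np.array([.4745,-.2778]); SY=-.098
def s2w(x,y,z): c,s=np.cos(SY),np.sin(SY); return np.array([SO[0]+c*x-s*y,SO[1]+s*x+c*y,z])
def rect(im,T,z,xs,ys):
    m=np.array([[w2p("wrist",s2w(x,y,z),T) for y in ys] for x in xs],np.float32)
    return cv2.remap(im,m[...,0],m[...,1],cv2.INTER_LINEAR)
E
python3 - <<'E'
from h import *
T=np.load("pics/w11.npy"); i=np.linalg.inv(T)
for z in (-.0451,-.049): 
    a,b=[(i@[*p2w("wrist",u,v,T[2,3]-z,T),1])[:3] for u,v in((280,268),(280.4,298.8))]; print(z,a.round(4),b.round(4),((a+b)/2).round(4),np.linalg.norm(a-b))
for n in("w2","w11"):
    im=cv2.imread(f"pics/{n}.png"); T=np.load(f"pics/{n}.npy")
    xs=np.arange(-.05,.05,.0005); ys=np.arange(-.115,.06,.0005)
    r=cv2.cvtColor(rect(im,T,.03,xs,ys),cv2.COLOR_BGR2GRAY).astype(float)
    cv2.imwrite(f"pics/r_{n}.png",r)
    p=r[:,60:300].mean(1); d=np.gradient(cv2.GaussianBlur(p[:,None],(1,5),0)[:,0])
    print(n,"x grads",[(round(xs[k]*1e3,1),round(d[k],1)) for k in range(1,len(d)-1) if abs(d[k])>3 and abs(d[k])>=abs(d[k-1]) and abs(d[k])>abs(d[k+1])])
    p=r[80:120].mean(0); d=np.gradient(cv2.GaussianBlur(p[None],(5,1),0)[0])
    print("y grads",[(round(ys[k]*1e3,1),round(d[k],1)) for k in range(1,len(d)-1) if abs(d[k])>.6 and abs(d[k])>=abs(d[k-1]) and abs(d[k])>abs(d[k+1])])
E
```

```text
-0.0451 [ 0.0062 -0.0002 -0.0451] [-0.0082 -0.     -0.0451] [-0.001  -0.0001 -0.0451] 0.014382233185247669
-0.049 [ 0.008  -0.0002 -0.049 ] [-0.006 -0.    -0.049] [ 0.001  -0.0001 -0.049 ] 0.01396211308997107Traceback (most recent call last):
  File "<stdin>", line 8, in <module>
  File "h.py", line 49, in rect
    m=np.array([[w2p("wrist",s2w(x,y,z),T) for y in ys] for x in xs],np.float32)
                 ~~~^^^^^^^^^^^^^^^^^^^^^^
  File "h.py", line 15, in w2p
    W=cam(n,T); k=K(n); q=W[:3,:3].T@(np.asarray(P,float)-W[:3,3])
                  ~^^^
  File "h.py", line 7, in K
    c=manip.calibration(n); return np.array([[c["fx"],0,c["cx"]],[0,c["fy"],c["cy"]],[0,0,1]])
ValueError: time passes only in moves, steps and waits
```

```bash
python3 - <<'E'
s=open("h.py").read(); i=s.index("def rect")
open("h.py","w").write(s[:i]+'''def rect(im,T,z,xs,ys):
    P=[(xs[0],ys[0]),(xs[0],ys[-1]),(xs[-1],ys[-1]),(xs[-1],ys[0])]; n,m=len(ys),len(xs)
    H=cv2.getPerspectiveTransform(np.float32([w2p("wrist",s2w(*p,z),T) for p in P]),np.float32([(0,0),(n-1,0),(n-1,m-1),(0,m-1)]))
    return cv2.warpPerspective(im,H,(n,m))
''')
E
python3 - <<'E'
from h import *
for n in("w2","w11"):
    im=cv2.imread(f"pics/{n}.png"); T=np.load(f"pics/{n}.npy")
    xs=np.arange(-.05,.05,.0005); ys=np.arange(-.115,.06,.0005)
    r=cv2.cvtColor(rect(im,T,.03,xs,ys),cv2.COLOR_BGR2GRAY).astype(float)
    cv2.imwrite(f"pics/r_{n}.png",cv2.convertScaleAbs(r,alpha=2))
    p=r[:,60:300].mean(1); d=np.gradient(cv2.GaussianBlur(p[:,None],(1,5),0)[:,0])
    print(n,"x grads",[(round(float(xs[k])*1e3,1),round(float(d[k]),1)) for k in range(1,len(d)-1) if abs(d[k])>2 and abs(d[k])>=abs(d[k-1]) and abs(d[k])>abs(d[k+1])])
    p=r[80:120].mean(0); d=np.gradient(cv2.GaussianBlur(p[None],(5,1),0)[0])
    print("y grads",[(round(float(ys[k])*1e3,1),round(float(d[k]),1)) for k in range(1,len(d)-1) if abs(d[k])>.8 and abs(d[k])>=abs(d[k-1]) and abs(d[k])>abs(d[k+1])])
A=cv2.imread("pics/r_w2.png");B=cv2.imread("pics/r_w11.png")
cv2.imwrite("pics/r.png",cv2.resize(np.vstack([A,B]),None,fx=1.45,fy=1.45))
E
```

```text
w2 x grads [(-48.0, -4.9), (-40.0, -23.2), (-38.0, 8.7), (-23.5, -18.3), (-20.0, 2.4), (24.0, 14.9), (35.0, 13.3), (38.0, 4.0)]
y grads [(-101.5, -28.5), (-93.5, -1.1), (-90.5, -1.9), (-85.5, 2.2), (-55.0, -1.6), (-52.5, -1.2), (-49.5, 2.7), (-24.0, 0.8), (-15.0, -2.1), (-12.5, 2.9), (14.5, 1.1), (22.0, -1.9), (24.5, 1.8), (49.5, -1.2), (52.5, 1.1), (58.5, 20.2)]
w11 x grads [(-40.5, -3.2), (-35.0, -13.8), (-21.0, -15.6), (-8.5, 2.1), (23.0, 16.3), (37.5, 16.1), (41.5, -2.0), (43.5, 5.8)]
y grads [(-101.0, -30.8), (-93.0, -2.7), (-89.5, 3.1), (-64.5, -3.5), (-62.0, 3.4), (-54.5, -2.9), (-52.5, 2.3), (-28.0, -4.4), (-23.5, 2.9), (-16.5, -3.4), (-15.0, 2.6), (8.5, -5.1), (12.0, -1.9)]
```

View pics/r.png

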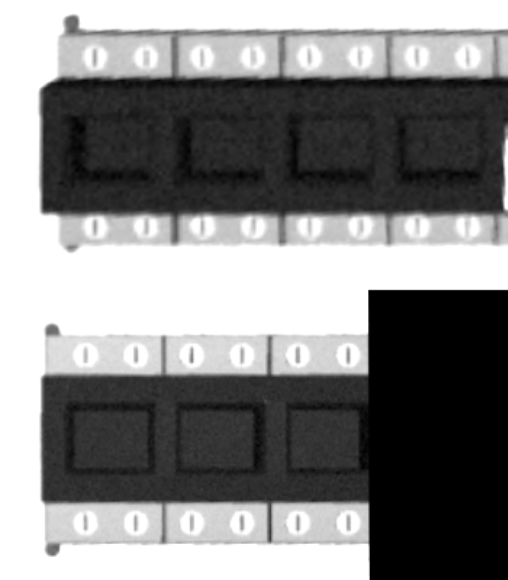

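The rectified view shows three sockets. They sit about +0.9 mm in x and -0.7 mm in y from my model, and the yaw is right. I correct the base frame and go over the last socket.

```bash
sed -i 's/^SO=.*;/SO=np.array([.4753,-.2786]);/' h.py
python3 - <<'E'
from h import *
p=s2w(0,-.076+.0005,.045); print(p); go(p,down(1.473))
E
```

```text
[ 0.46791284 -0.35373774  0.045     ]
row: -0.0038 0.0037 0.0053 0.0661 -0.0041 0.1142 | n>= 3
```

```bash
python3 jog.py '-.004 .004 .005 .06 -.004 .01 0;-.004 .004 .005 .066 -.004 .05 0;-.004 .004 .005 .066 -.004 .09 0;-.004 .004 .005 .066 -.004 .11 0;-.004 .004 .005 .066 -.004 .114 0;-.004 .004 .005 .066 -.004 .114 0;-.004 .004 .005 .066 -.004 .114 0' 40
python3 - <<'E'
from h import *
go(s2w(0,-.076+.0005,.03),down(1.473))
E
```

```text
clock: 23.3
position: [0.468, -0.3563, 0.0463]
ee_rot: [0.742, 0.671, -0.0, 0.001]
ft_force: [1.1, -0.1, -0.5]
grip_width: 0.266
grasp_force: 40.9
row: 0.0013 0.0016 -0.0024 0.0026 -0.0003 0.0163 | n>= 1
```

```bash
python3 jog.py '.001 .0015 -.0024 .0026 0 .005 0;.001 .0015 -.0024 .0026 0 .01 0;.001 .0015 -.0024 .0026 0 .013 0;.001 .0015 -.0024 .0026 0 .013 0' 40
python3 - <<'E'
from h import *
go(s2w(0,-.076+.0005,.016),down(1.473))
E
```

```text
clock: 23.8
position: [0.4674, -0.353, 0.0317]
ee_rot: [0.741, 0.672, -0.0, -0.001]
ft_force: [-0.6, 0.1, -0.7]
grip_width: 0.265
grasp_force: 40.9
row: -0.0021 -0.0007 0.0001 -0.0007 0.0006 0.0157 | n>= 1
```

```bash
python3 jog.py '-.002 0 0 -.0007 .0006 .003 0;-.002 0 0 -.0007 .0006 .006 0;-.002 0 0 -.0007 .0006 .009 0;-.002 0 0 -.0007 .0006 .012 0;-.002 0 0 -.0007 .0006 .015 0;-.002 0 0 -.0007 .0006 .016 0;-.002 0 0 -.0007 .0006 .016 0' 40
```

```text
clock: 24.68
position: [0.4687, -0.3543, 0.0166]
ee_rot: [0.741, 0.672, 0.001, 0.001]
ft_force: [2.5, -0.1, 7.2]
grip_width: 0.268
grasp_force: 41.5
```

Home, at the expected height. Press slightly, release and rise, then return to the viewpoint over the bin.

```bash
python3 jog.py '0 0 0 0 0 .002 0;0 0 0 0 0 .002 .15;0 0 0 0 0 0 .3;0 0 0 0 0 0 .45;0 0 0 0 0 0 .45;0 0 0 0 0 -.03 .45;0 0 0 0 0 -.09 .45;0 0 0 0 0 -.15 .45;0 0 0 0 0 -.2 .45;0 0 0 0 0 -.2 .45' 40
python3 - <<'E'
from h import *
go([.4745,.2685,.2212],down(np.pi+BY))
im,T=snap("w12")
h=im.astype(int); o=(h[...,2]-h[...,0]>80)&(h[...,2]>130)&(h[...,1]<h[...,2]*.75)
n,l,st,c=cv2.connectedComponentsWithStats(o.astype(np.uint8))
for i in range(1,n):
    if st[i,4]>20: print(st[i,4],c[i].round(1),p2w("wrist",*c[i],.062,T).round(4))
print(s2w(0,-.076,.062))
E
```

```text
clock: 25.92
position: [0.4691, -0.3553, 0.2194]
ee_rot: [0.741, 0.672, 0.001, 0.003]
ft_force: [-0.3, -0.5, -0.4]
grip_width: 0.448
grasp_force: 0.0
row: 0.0024 0.0062 -1.8965 0.6214 -0.0555 -0.0031 | n>= 11
108 [278.   19.5] [ 0.4823 -0.2094  0.062 ]
1714 [373.6  75.2] [ 0.5637 -0.2628  0.062 ]
122 [374.6 124. ] [ 0.5636 -0.3057  0.062 ]
78 [277.6 178.5] [ 0.4681 -0.3482  0.062 ]
900 [515.8 243.4] [ 0.7059 -0.4398  0.062 ]
303 [430.8 286.8] [ 0.6194 -0.4808  0.062 ]
34 [447.  302.9] [ 0.6374 -0.5021  0.062 ]
[ 0.46786392 -0.35423534  0.062     ]
```

```bash
python3 jog.py '0 0 -.1 .04 0 0 .4;0 0 -.28 .1 -.01 0 .4;0 0 -.46 .16 -.02 0 .4;0 0 -.64 .22 -.02 0 .4;0 0 -.82 .28 -.03 0 .4;0 0 -1 .34 -.03 0 .4;0 0 -1.18 .4 -.04 0 .4;0 0 -1.36 .46 -.04 0 .4;0 0 -1.54 .52 -.05 0 .4;0 0 -1.72 .58 -.05 0 .4;.002 .006 -1.896 .621 -.055 -.003 .4;.002 .006 -1.896 .621 -.055 -.003 .4;.002 .006 -1.896 .621 -.055 -.003 .4;.002 .006 -1.896 .621 -.055 -.003 .4' 40
python3 - <<'E'
from h import *
im,T=snap("w13")
for o,g in relays(im,T,.05,(160,390,206,270)):
    a,b=w2b(o),w2b(g); y=np.arctan2(b[1]-a[1],b[0]-a[0]); m=(a+b)/2; print("bin",m.round(4),"yaw",y.round(3)); go(b2w(m[0],m[1],.004),down(np.pi+BY+y))
E
```

```text
clock: 27.72
position: [0.4739, 0.268, 0.2189]
ee_rot: [-0.112, 0.994, 0.001, -0.002]
ft_force: [-0.7, -0.7, 0.1]
grip_width: 0.399
grasp_force: 0.0
[194.  239.8] [27.1 24. ] 87.9 [0.5471 0.1918 0.05  ] [0.5608 0.1952 0.05  ] 0.0141 [184. 208. 222.]
[304.6 245.9] [26.9 23.8] 89.2 [0.5275 0.3087 0.05  ] [0.5414 0.312  0.05  ] 0.0142 [184. 207. 221.]
bin [-0.0386 -0.072   0.05  ] yaw 0.011
row: 0.0036 -0.0041 -0.0135 -0.0622 -0.0915 0.2146 | n>= 4
bin [-0.0312  0.0462  0.05  ] yaw 0.006
row: 0.0036 -0.0041 -0.0091 -0.0693 0.0267 0.215 | n>= 4
```

The middle relay has been knocked about 1 cm. I use its new pose.

```bash
python3 jog.py '.004 -.004 -.009 -.04 .02 .03 .36;.004 -.004 -.009 -.069 .027 .08 .36;.004 -.004 -.009 -.069 .027 .13 .36;.004 -.004 -.009 -.069 .027 .16 .36;.004 -.004 -.009 -.069 .027 .185 .36;.004 -.004 -.009 -.069 .027 .2 .36;.004 -.004 -.009 -.069 .027 .215 .36;.004 -.004 -.009 -.069 .027 .215 .36' 40;python3 jog.py '0 0 0 0 0 0 0;0 0 0 0 0 0 0;0 0 0 0 0 0 0;0 0 0 0 0 0 0;0 0 0 0 0 0 0;0 0 0 0 0 0 0' 40;python3 jog.py '0 0 0 0 0 -.02 0;0 0 0 0 0 -.06 0;0 0 0 0 0 -.12 0;0 0 0 0 0 -.16 0;0 0 0 0 0 -.16 0' 40
python3 - <<'E'
from h import *
go([.47,-.385,.14],down(1.473))
E
```

```text
clock: 28.78
position: [0.5336, 0.3115, 0.0036]
ee_rot: [-0.118, 0.993, -0.001, -0.0]
ft_force: [0.7, -0.5, -0.3]
grip_width: 0.364
grasp_force: 0.0
clock: 29.52
position: [0.5343, 0.3115, 0.0046]
ee_rot: [-0.118, 0.993, -0.0, 0.0]
ft_force: [-1.8, -5.2, 5.8]
grip_width: 0.268
grasp_force: 41.5
clock: 30.15
position: [0.5357, 0.3137, 0.1692]
ee_rot: [-0.118, 0.993, 0.002, 0.003]
ft_force: [0.0, -0.5, -2.0]
grip_width: 0.268
grasp_force: 40.7
row: 0.0093 0.0014 1.9058 0.2283 -0.6638 0.0251 | n>= 12
```

```bash
python3 jog.py '.001 0 .05 .04 -.03 0 0;.002 0 .2 .07 -.08 .005 0;.003 0 .38 .09 -.14 .01 0;.003 0 .56 .11 -.2 .01 0;.004 0 .74 .13 -.26 .01 0;.005 0 .92 .15 -.32 .02 0;.005 0 1.1 .17 -.38 .02 0;.006 0 1.28 .19 -.44 .025 0;.007 0 1.46 .2 -.5 .025 0;.008 0 1.64 .22 -.56 .025 0;.009 .001 1.8 .228 -.62 .025 0;.009 .001 1.906 .228 -.664 .025 0;.009 .001 1.906 .228 -.664 .025 0;.009 .001 1.906 .228 -.664 .025 0;.009 .001 1.906 .228 -.664 .025 0' 40
cat >> h.py <<'E'
def held(name,sy,z):
    im,T=snap(name); h=im.astype(int)[230:340,240:320]
    o=(h[...,2]-h[...,0]>80)&(h[...,2]>130)&(h[...,1]<h[...,2]*.75); g=(h[...,1]-h[...,2]>35)&(h[...,1]-h[...,0]>20); i=np.linalg.inv(T); q=[]
    for m in(o,g):
        n,l,st,c=cv2.connectedComponentsWithStats(m.astype(np.uint8)); k=1+np.argmax(st[1:,4])
        q.append((i@[*p2w("wrist",c[k][0]+240,c[k][1]+230,T[2,3]+.0455,T),1])[:3]); print(st[k,4],c[k]+[240,230])
    m=(q[0]+q[1])/2; d=q[0]-q[1]; print("held centre",m.round(4),"turn",np.arctan2(d[1],d[0]).round(3),np.linalg.norm(d).round(4))
    t=down(1.473)@[m[0],m[1],0]; p=s2w(0,sy,z)-[t[0],t[1],0]; print("TCP",p.round(4)); go(p,down(1.473))
E
python3 - <<'E'
from h import *
held("w14",-.038,.045)
E
```

```text
clock: 32.02
position: [0.4687, -0.3852, 0.1395]
ee_rot: [0.74, 0.672, -0.003, 0.0]
ft_force: [0.6, 0.1, -1.3]
grip_width: 0.269
grasp_force: 40.6
435 [280.04137931 268.        ]
76 [280.36842105 298.81578947]
held centre [-0.0008 -0.0001 -0.0455] turn -0.01 0.0144
TCP [ 0.4718 -0.3156  0.045 ]
row: -0.0038 0.005 0.0019 0.0701 -0.0033 0.0943 | n>= 2
```

```bash
python3 jog.py '-.004 .005 .002 .05 -.003 .005 0;-.004 .005 .002 .07 -.003 .05 0;-.004 .005 .002 .07 -.003 .085 0;-.004 .005 .002 .07 -.003 .094 0;-.004 .005 .002 .07 -.003 .094 0;-.004 .005 .002 .07 -.003 .094 0;-.004 .005 .002 .07 -.003 .094 0' 40
python3 - <<'E'
from h import *
go([.4718,-.3156,.032],down(1.473))
E
```

```text
clock: 32.95
position: [0.4718, -0.3181, 0.0461]
ee_rot: [0.742, 0.671, -0.0, 0.001]
ft_force: [0.4, 0.2, -1.2]
grip_width: 0.266
grasp_force: 40.6
row: 0.0009 0.0016 -0.003 0.0025 -0.0003 0.0141 | n>= 1
```

```bash
python3 jog.py '.001 .0015 -.003 .0025 0 .005 0;.001 .0015 -.003 .0025 0 .01 0;.001 .0015 -.003 .0025 0 .014 0;.001 .0015 -.003 .0025 0 .014 0' 40
python3 - <<'E'
from h import *
go([.4718,-.3156,.016],down(1.473))
E
```

```text
clock: 33.45
position: [0.4713, -0.315, 0.0306]
ee_rot: [0.741, 0.672, -0.001, -0.001]
ft_force: [0.1, 0.3, -0.5]
grip_width: 0.269
grasp_force: 40.6
row: -0.0025 -0.0005 0.0001 -0.0005 0.0006 0.0146 | n>= 1
```

```bash
python3 jog.py '-.002 0 0 -.0006 .0006 .003 0;-.002 0 0 -.0006 .0006 .006 0;-.002 0 0 -.0006 .0006 .009 0;-.002 0 0 -.0006 .0006 .012 0;-.002 0 0 -.0006 .0006 .0145 0;-.002 0 0 -.0006 .0006 .016 0;-.002 0 0 -.0006 .0006 .016 0' 40
```

```text
clock: 34.33
position: [0.4724, -0.3167, 0.016]
ee_rot: [0.741, 0.672, 0.0, 0.001]
ft_force: [-0.2, -3.2, 12.3]
grip_width: 0.269
grasp_force: 42.0
```

Home. Release, rise, and return to the bin view.

```bash
python3 jog.py '0 0 0 0 0 .001 0;0 0 0 0 0 0 .15;0 0 0 0 0 0 .3;0 0 0 0 0 0 .45;0 0 0 0 0 0 .45;0 0 0 0 0 -.03 .45;0 0 0 0 0 -.09 .45;0 0 0 0 0 -.15 .45;0 0 0 0 0 -.2 .45;0 0 0 0 0 -.2 .45' 40
python3 - <<'E'
from h import *
go([.4745,.2685,.2212],down(np.pi+BY))
E
```

```text
clock: 35.58
position: [0.4732, -0.3169, 0.2182]
ee_rot: [0.741, 0.672, 0.001, 0.002]
ft_force: [-0.1, -0.1, -1.1]
grip_width: 0.453
grasp_force: 0.0
row: 0.0026 0.0054 -1.8963 0.5828 -0.0557 -0.0039 | n>= 11
```

```bash
python3 jog.py '0 0 -.1 .04 0 0 .4;0 0 -.28 .1 -.01 0 .4;0 0 -.46 .16 -.02 0 .4;0 0 -.64 .22 -.02 0 .4;0 0 -.82 .28 -.03 0 .4;0 0 -1 .33 -.03 0 .4;0 0 -1.18 .39 -.04 0 .4;0 0 -1.36 .44 -.04 0 .4;0 0 -1.54 .5 -.05 0 .4;0 0 -1.72 .55 -.05 0 .4;.002 .005 -1.896 .583 -.056 -.004 .4;.002 .005 -1.896 .583 -.056 -.004 .4;.002 .005 -1.896 .583 -.056 -.004 .4;.002 .005 -1.896 .583 -.056 -.004 .4' 40
python3 - <<'E'
from h import *
im,T=snap("w15")
for o,g in relays(im,T,.05,(160,390,206,270)):
    a,b=w2b(o),w2b(g); y=np.arctan2(b[1]-a[1],b[0]-a[0]); m=(a+b)/2; print("bin",m.round(4),"yaw",y.round(3)); go(b2w(m[0],m[1],.004),down(np.pi+BY+y))
E
```

```text
clock: 37.33
position: [0.4732, 0.2686, 0.219]
ee_rot: [-0.112, 0.994, 0.001, -0.002]
ft_force: [-0.0, -1.1, 0.0]
grip_width: 0.401
grasp_force: 0.0
[193.7 240.1] [26.9 23.9] 88.8 [0.547  0.1918 0.05  ] [0.5607 0.1953 0.05  ] 0.0141 [187. 210. 223.]
bin [-0.0388 -0.072   0.05  ] yaw 0.02
row: 0.0033 -0.0037 -0.0222 -0.0626 -0.0921 0.2146 | n>= 4
```

```bash
python3 jog.py '.003 -.004 -.022 -.04 -.05 .03 .34;.003 -.004 -.022 -.062 -.092 .07 .34;.003 -.004 -.022 -.063 -.092 .12 .34;.003 -.004 -.022 -.063 -.092 .15 .34;.003 -.004 -.022 -.063 -.092 .175 .34;.003 -.004 -.022 -.063 -.092 .195 .34;.003 -.004 -.022 -.063 -.092 .205 .34;.003 -.004 -.022 -.063 -.092 .214 .34;.003 -.004 -.022 -.063 -.092 .214 .34' 40;python3 jog.py '0 0 0 0 0 0 0;0 0 0 0 0 0 0;0 0 0 0 0 0 0;0 0 0 0 0 0 0;0 0 0 0 0 0 0;0 0 0 0 0 0 0' 40;python3 jog.py '0 0 0 0 0 -.02 0;0 0 0 0 0 -.06 0;0 0 0 0 0 -.12 0;0 0 0 0 0 -.16 0;0 0 0 0 0 -.16 0' 40
python3 - <<'E'
from h import *
go([.474,-.347,.14],down(1.473))
E
```

```text
clock: 38.5
position: [0.5543, 0.1949, 0.0047]
ee_rot: [-0.124, 0.992, -0.0, 0.0]
ft_force: [1.1, 1.2, -0.1]
grip_width: 0.348
grasp_force: 0.0
clock: 39.25
position: [0.5547, 0.195, 0.0051]
ee_rot: [-0.124, 0.992, 0.0, 0.001]
ft_force: [-0.0, -0.2, 5.9]
grip_width: 0.264
grasp_force: 42.5
clock: 39.88
position: [0.5559, 0.195, 0.1687]
ee_rot: [-0.124, 0.992, 0.001, 0.003]
ft_force: [0.3, 0.8, -0.7]
grip_width: 0.269
grasp_force: 41.8
row: 0.0066 0.0024 1.9177 0.2132 -0.5051 0.0267 | n>= 11
```

```bash
python3 jog.py '.001 0 .05 .04 -.02 0 0;.002 0 .2 .07 -.05 .005 0;.003 0 .38 .09 -.1 .01 0;.003 0 .56 .11 -.15 .01 0;.004 0 .74 .13 -.2 .01 0;.005 0 .92 .15 -.25 .02 0;.005 0 1.1 .17 -.3 .02 0;.006 0 1.28 .18 -.35 .025 0;.006 .001 1.46 .19 -.4 .027 0;.006 .002 1.64 .2 -.45 .027 0;.007 .002 1.82 .21 -.49 .027 0;.007 .002 1.918 .213 -.505 .027 0;.007 .002 1.918 .213 -.505 .027 0;.007 .002 1.918 .213 -.505 .027 0' 40
python3 - <<'E'
from h import *
held("w16",0,.045)
E
```

```text
clock: 41.62
position: [0.4726, -0.3461, 0.1374]
ee_rot: [0.74, 0.673, -0.003, -0.001]
ft_force: [1.2, 0.2, -0.5]
grip_width: 0.266
grasp_force: 41.8
435 [280.         265.05057471]
73 [280. 296.]
held centre [ 0.0005 -0.0002 -0.0455] turn -0.0 0.0143
TCP [ 0.4754 -0.2791  0.045 ]
row: -0.0045 0.003 0.0031 0.0669 -0.0033 0.0924 | n>= 2
```

```bash
python3 jog.py '-.0045 .003 .003 .05 -.003 .005 0;-.0045 .003 .003 .067 -.003 .05 0;-.0045 .003 .003 .067 -.003 .083 0;-.0045 .003 .003 .067 -.003 .092 0;-.0045 .003 .003 .067 -.003 .092 0;-.0045 .003 .003 .067 -.003 .092 0;-.0045 .003 .003 .067 -.003 .092 0' 40
python3 - <<'E'
from h import *
go([.4754,-.2791,.032],down(1.473))
E
```

```text
clock: 42.55
position: [0.4762, -0.2809, 0.0464]
ee_rot: [0.742, 0.671, 0.0, 0.001]
ft_force: [0.5, 0.2, -0.7]
grip_width: 0.265
grasp_force: 41.8
row: 0.0017 0.0012 -0.0029 0.0017 -0.001 0.0144 | n>= 1
```

```bash
python3 jog.py '.0015 .001 -.003 .0017 -.001 .005 0;.0015 .001 -.003 .0017 -.001 .01 0;.0015 .001 -.003 .0017 -.001 .014 0;.0015 .001 -.003 .0017 -.001 .014 0' 40
python3 - <<'E'
from h import *
go([.4754,-.2791,.016],down(1.473))
E
```

```text
clock: 43.05
position: [0.4746, -0.2786, 0.0311]
ee_rot: [0.741, 0.672, -0.001, -0.001]
ft_force: [0.2, 0.0, 0.1]
grip_width: 0.266
grasp_force: 41.8
row: -0.002 -0.0001 0.0001 -0.0004 0.0009 0.0151 | n>= 1
```

```bash
python3 jog.py '-.002 0 0 -.0004 .0009 .003 0;-.002 0 0 -.0004 .0009 .006 0;-.002 0 0 -.0004 .0009 .009 0;-.002 0 0 -.0004 .0009 .012 0;-.002 0 0 -.0004 .0009 .015 0;-.002 0 0 -.0004 .0009 .016 0;-.002 0 0 -.0004 .0009 .016 0' 40
```

```text
clock: 43.92
position: [0.4758, -0.2798, 0.0168]
ee_rot: [0.741, 0.672, 0.001, 0.0]
ft_force: [-6.5, 1.8, 19.9]
grip_width: 0.267
grasp_force: 44.2
```

```bash
python3 jog.py '0 0 0 0 0 0 .15;0 0 0 0 0 0 .3;0 0 0 0 0 0 .45;0 0 0 0 0 0 .45;0 0 0 0 0 -.03 .45;0 0 0 0 0 -.09 .45;0 0 0 0 0 -.15 .45;0 0 0 -.08 0 -.2 .45;0 0 0 -.08 0 -.2 .45;0 0 0 -.08 0 -.2 .45' 40
python3 - <<'E'
from h import *
im,T=snap("w17"); h=im.astype(int)
for nm,m in(("o",(h[...,2]-h[...,0]>80)&(h[...,2]>130)&(h[...,1]<h[...,2]*.75)),("g",(h[...,1]-h[...,2]>30)&(h[...,1]-h[...,0]>20))):
    n,l,st,c=cv2.connectedComponentsWithStats(m.astype(np.uint8))
    for i in range(1,n):
        if 5<st[i,4]<300 and 260<c[i][0]<300: print(nm,st[i,4],c[i].round(1),p2w("wrist",*c[i],.062,T).round(4))
for y in (.076,0,-.038,-.076): print(s2w(0,y,.062).round(4))
go([.4745,.2685,.2212],down(np.pi+BY))
E
```

```text
clock: 45.18
position: [0.4669, -0.3613, 0.2167]
ee_rot: [0.742, 0.67, 0.0, 0.001]
ft_force: [0.3, -0.2, -0.3]
grip_width: 0.446
grasp_force: 0.0
o 117 [280.  10.] [ 0.4824 -0.2089  0.062 ]
o 88 [279.5  88. ] [ 0.4757 -0.2715  0.062 ]
o 80 [279.5 131.5] [ 0.4718 -0.3097  0.062 ]
o 79 [279.5 172.4] [ 0.468 -0.348  0.062]
g 22 [279.2 104.3] [ 0.474  -0.2855  0.062 ]
g 18 [279.3 146.9] [ 0.4702 -0.3238  0.062 ]
g 17 [279.9 186.8] [ 0.4669 -0.3621  0.062 ]
[ 0.4827 -0.203   0.062 ]
[ 0.4753 -0.2786  0.062 ]
[ 0.4716 -0.3164  0.062 ]
[ 0.4679 -0.3542  0.062 ]
row: 0.0005 0.001 -1.8982 0.6256 -0.0552 -0.0059 | n>= 11
```

All three relays sit within 1 mm of their socket centres. Now back to the bin to find the bar.

```bash
python3 jog.py '0 0 -.1 .04 0 0 .5;0 0 -.28 .1 -.01 0 .5;0 0 -.46 .15 -.02 0 .5;0 0 -.64 .2 -.02 0 .5;0 0 -.82 .25 -.03 0 .5;0 0 -1 .3 -.03 0 .5;0 0 -1.18 .35 -.04 0 .5;0 0 -1.36 .4 -.04 0 .5;0 0 -1.54 .45 -.05 0 .5;0 0 -1.72 .5 -.055 0 .5;0 0 -1.898 .54 -.055 -.006 .5;0 0 -1.898 .54 -.055 -.006 .5;0 0 -1.898 .54 -.055 -.006 .5;0 0 -1.898 .54 -.055 -.006 .5' 40
cat >> h.py <<'E'
def band(im,T,z):
    h=im.astype(int); m=((h[...,2]-h[...,0]>100)&(h[...,1]>h[...,2]*.62)).astype(np.uint8)
    n,l,st,c=cv2.connectedComponentsWithStats(m)
    for i in range(1,n):
        if st[i,4]>300:
            p=np.argwhere(l==i)[:,::-1].astype(np.float32); R4=cv2.boxPoints(cv2.minAreaRect(p)); print(st[i],c[i].round(1),"w",p2w("wrist",*c[i],z,T).round(4),"bin",w2b(p2w("wrist",*c[i],z,T)).round(4),[w2b(p2w("wrist",*q,z,T))[:2].round(3).tolist() for q in R4])
E
python3 - <<'E'
from h import *
im,T=snap("w18"); print(w2b(T[:3,3])); band(im,T,.078)
im9=cv2.imread("pics/w9.png"); band(im9,np.load("pics/w9.npy"),.078)
E
```

```text
clock: 46.98
position: [0.4654, 0.1832, 0.2212]
ee_rot: [-0.114, 0.994, 0.0, -0.0]
ft_force: [-0.7, -0.8, -0.6]
grip_width: 0.494
grasp_force: 0.0
[-0.12723504 -0.06206584  0.22115198]
[126 283  27  23 494] [139.6 293.7] w [0.6136 0.153  0.078 ] bin [ 0.0103 -0.125   0.078 ] [[-0.001, -0.138], [-0.002, -0.112], [0.023, -0.113], [0.025, -0.14]]
```

The bar is still seated, with the band at bin (.010, -.125). Descend and grip it.

Run:
```python
from h import *
go(b2w(-.021,-.126,.10),down(np.pi+BY)); go(b2w(-.021,-.126,.0385),down(np.pi+BY))
```

```text
row: 0.0006 0.0003 -0.0003 -0.1061 -0.064 0.1213 | n>= 3
row: 0.0006 0.0003 -0.0003 -0.106 -0.064 0.1828 | n>= 4
```

```bash
python3 jog.py '0 0 0 -.03 -.05 0 .5;0 0 0 -.08 -.064 .03 .5;0 0 0 -.106 -.064 .08 .5;0 0 0 -.106 -.064 .12 .5;0 0 0 -.106 -.064 .15 .5;0 0 0 -.106 -.064 .17 .5;0 0 0 -.106 -.064 .182 .5;0 0 0 -.106 -.064 .182 .5' 100; python3 jog.py '0 0 0 0 0 0 0;0 0 0 0 0 0 0;0 0 0 0 0 0 0;0 0 0 0 0 0 0;0 0 0 0 0 0 0;0 0 0 0 0 0 0;0 0 0 0 0 0 0' 100
python3 - <<'E'
from h import *
print(w2b(tool()[:3,3]))
E
```

```text
clock: 48.02
position: [0.5836, 0.1459, 0.0397]
ee_rot: [-0.114, 0.993, 0.0, 0.0]
ft_force: [-0.6, -0.7, -0.9]
grip_width: 0.503
grasp_force: 0.0
clock: 48.9
position: [0.5845, 0.1456, 0.0412]
ee_rot: [-0.114, 0.993, 0.0, 0.001]
ft_force: [-2.8, -1.5, 6.6]
grip_width: 0.21
grasp_force: 98.0
[-0.01973393 -0.12562585  0.04123785]
```

```bash
python3 jog.py '0 0 0 0 0 -.02 0;0 0 0 .001 0 -.06 0;0 0 0 .01 0 -.098 0;0 0 0 .027 0 -.118 0;0 0 0 .038 0 -.117 0;0 0 0 .048 0 -.113 0;0 0 0 .06 0 -.107 0;0 0 0 .073 0 -.1 0;0 0 0 .085 0 -.091 0;0 0 0 .096 0 -.081 0;0 0 0 .107 0 -.071 0;0 0 0 .115 0 -.06 0;0 0 0 .123 0 -.048 0;0 0 0 .129 0 -.035 0;0 0 0 .135 0 -.018 0;0 0 0 .14 0 0 0;0 0 0 .14 0 .018 0;0 0 0 .14 0 .03 0;0 0 0 .14 0 .03 0' 100
python3 - <<'E'
from h import *
print(w2b(tool()[:3,3]))
E
```

```text
clock: 51.28
position: [0.447, 0.1132, 0.0087]
ee_rot: [-0.114, 0.993, -0.001, -0.0]
ft_force: [-0.5, -0.1, 0.5]
grip_width: 0.205
grasp_force: 99.3
[-0.16098869 -0.12602328  0.00869992]
```

```bash
python3 jog.py '0 0 0 .03 0 0 0;0 0 0 .06 0 0 0;0 0 0 .065 0 -.05 0;0 0 0 .065 0 -.1 0;0 0 0 .065 0 -.1 0;0 0 0 .065 0 -.1 0' 100
python3 - <<'E'
from h import *
im,T=snap("w19"); h=im.astype(int)
m=((h[...,2]-h[...,0]>100)&(h[...,1]>h[...,2]*.62)); i=np.linalg.inv(T)
for v in range(290,375,6):
    u=np.where(m[v,220:340])[0]+220
    if len(u): print(v,u.min(),u.max(),(i@[*p2w("wrist",u.mean(),v,T[2,3]+.0368,T),1])[:2].round(4))
im6=cv2.imread("pics/w7.png").astype(int); m6=((im6[...,2]-im6[...,0]>100)&(im6[...,1]>im6[...,2]*.62))[:,220:340]
for M in (m[:,220:340],m6): v=np.where(M.sum(1)>15)[0]; print(v.min(),v.max())
for I in (h,im6):
    g=I[200:260,280].sum(1); print(g[::3])
yaw=np.pi-.187; c=np.array([.4845,-.070,0]); d=-np.array([np.cos(yaw),np.sin(yaw),0]); print(c-.031*d)
go(c-.031*d+[0,0,.06],down(yaw))
E
```

```text
clock: 52.02
position: [0.385, 0.0998, 0.1106]
ee_rot: [-0.114, 0.993, 0.002, 0.002]
ft_force: [0.1, -0.2, -2.1]
grip_width: 0.204
grasp_force: 99.3
314 259 300 [-0.0204 -0.0001]
320 258 301 [-0.0235 -0.0001]
326 258 302 [-0.0267  0.0001]
332 257 302 [-0.0299 -0.0001]
338 256 303 [-0.0332 -0.0001]
344 256 304 [-0.0365  0.0001]
350 255 304 [-0.0398 -0.0001]
356 256 303 [-0.0432 -0.0001]
311 357
311 356
[544 545 544 547 541  36  19  24  34  18  32  57  52  52 249 504 499 509
 506 499]
[512 518 509 509 506  34  24   2  37  25  29  21  55  53 239 472 475 465
 472 480]
[ 0.45404044 -0.06423673  0.        ]
row: 0.0018 0.0009 0.4158 -0.0309 -0.1751 0.0491 | n>= 3
```

The bar sits in the hand just as at the first pick, so I retrace to the first grasp pose.

```bash
python3 jog.py '0 0 .12 0 -.05 0 0;0 0 .25 -.015 -.1 0 0;0 0 .37 -.03 -.15 .02 0;.002 .001 .415 -.031 -.175 .049 0;.002 .001 .415 -.031 -.175 .049 0;.002 .001 .415 -.031 -.175 .049 0' 100
python3 - <<'E'
from h import *
go([.455,-.0637,-.0015],down(np.pi-.182))
E
```

```text
clock: 52.82
position: [0.4521, -0.068, 0.0582]
ee_rot: [0.095, 0.995, -0.006, -0.002]
ft_force: [0.1, -0.4, -1.3]
grip_width: 0.204
grasp_force: 99.3
row: -0.0119 -0.0029 -0.0082 -0.0022 0.0055 0.0597 | n>= 1
```

```bash
python3 jog.py '-.01 -.003 -.008 -.002 .0055 .005 0;-.01 -.003 -.008 -.002 .0055 .025 0;-.01 -.003 -.008 -.002 .0055 .035 0;-.01 -.003 -.008 -.002 .0055 .035 0;-.01 -.003 -.008 -.002 .0055 .035 0' 100
python3 - <<'E'
from h import *
go([.455,-.0637,-.0015],down(np.pi-.182))
E
```

```text
clock: 53.45
position: [0.4574, -0.0589, 0.0261]
ee_rot: [0.088, 0.996, 0.004, 0.002]
ft_force: [0.7, 0.1, -0.8]
grip_width: 0.204
grasp_force: 99.3
row: 0.0089 0.004 0.005 0.0016 -0.0054 0.0275 | n>= 1
```

```bash
python3 jog.py '0 0 0 0 0 0 0;0 0 0 0 0 0 0;0 0 0 0 0 0 0' 100
python3 - <<'E'
from h import *
go([.455,-.0637,-.0015],down(np.pi-.182))
E
```

```text
clock: 53.82
position: [0.4571, -0.0592, 0.0256]
ee_rot: [0.089, 0.996, 0.004, 0.002]
ft_force: [-0.2, -0.1, -1.9]
grip_width: 0.207
grasp_force: 99.3
row: 0.0081 0.0034 0.0047 0.0013 -0.005 0.027 | n>= 1
```

```bash
python3 jog.py '.008 .003 .005 .0013 -.005 0 0;.008 .003 .005 .0013 -.005 .005 0;.008 .003 .005 .0013 -.005 .005 0;.008 .003 .005 .0013 -.005 .005 0' 100
python3 - <<'E'
from h import *
go([.455,-.0637,-.0015],down(np.pi-.182))
E
```

```text
clock: 54.32
position: [0.4547, -0.064, 0.0203]
ee_rot: [0.091, 0.996, -0.0, -0.0]
ft_force: [0.4, -0.8, -1.4]
grip_width: 0.206
grasp_force: 99.3
row: -0.0002 -0.0 -0.0005 -0.0002 0.0003 0.0218 | n>= 1
```

```bash
python3 jog.py '0 0 0 0 0 .007 0;0 0 0 0 0 .013 0;0 0 0 0 0 .018 0;0 0 0 0 0 .0215 0;0 0 0 0 0 .0215 0' 100; python3 jog.py '0 0 0 0 0 0 .15;0 0 0 0 0 0 .25;0 0 0 0 0 0 .35;0 0 0 0 0 0 .5;0 0 0 0 0 0 .5;0 0 0 0 0 -.03 .5;0 0 0 0 0 -.08 .5;0 0 0 0 0 -.14 .5;0 0 0 0 0 -.18 .5;0 0 0 0 0 -.2 .5;0 0 0 0 0 -.2 .5'
python3 - <<'E'
from h import *
im,T=snap("w20")
band(im,T,.034)
a=cv2.imread("pics/w1.png"); s=manip.camera("scene"); s5=cv2.imread("pics/s5.png")
d=cv2.absdiff(s,s5).max(2)
print("bar+rest diff",d[225:260,240:300].mean(),"bin diff",d[125:200,195:295].mean(), (d[125:200,195:295]>40).sum())
E
```

```text
clock: 54.95
position: [0.4547, -0.064, -0.0013]
ee_rot: [0.091, 0.996, -0.0, -0.0]
ft_force: [0.4, 0.1, -0.9]
grip_width: 0.201
grasp_force: 99.4
clock: 56.32
position: [0.4558, -0.0635, 0.2004]
ee_rot: [0.091, 0.996, 0.002, 0.002]
ft_force: [-0.5, -0.1, -1.2]
grip_width: 0.502
grasp_force: 0.0
[267 200  23  25 540] [278.  212.2] w [ 0.4847 -0.0701  0.034 ] bin [-0.1657 -0.3131  0.034 ] [[-0.182, -0.318], [-0.173, -0.298], [-0.149, -0.308], [-0.159, -0.329]]
bar+rest diff 20.803809523809523 bin diff 35.962666666666664 2378
```

Run:
```python
from h import *
t=manip.camera("top"); t0=cv2.imread("pics/top0.png"); d=cv2.absdiff(t,t0).max(2)
for n,(u0,u1,v0,v1) in {"bin":(128,236,180,254),"rest":(290,310,222,265),"base":(336,408,226,262),"pad/pen":(130,215,255,288),"desk":(240,285,200,230)}.items():
    k=d[v0:v1,u0:u1]; print(n,k.mean().round(1),(k>40).sum(),k.size, (np.argwhere(k>40)+[v0,u0]).mean(0) if (k>40).any() else "")
i=cv2.resize(d,(56,42),interpolation=cv2.INTER_AREA)[16:28,11:42]
print(i)
```

```text
bin 3.9 254 7992 [229.45275591 174.71259843]
rest 58.9 581 860 [240.36488812 300.23752151]
base 54.7 1227 2592 [244.07823961 362.25753871]
pad/pen 1.8 0 2805 
desk 6.1 52 1350 [221.36538462 280.84615385]
[[  2   2   2   2   2   2   2   1   1   1   1   1   1   2   2   2   1   2
    2   2   2   2   2   2   2   2   3   2   2   2   2]
 [  2   2   2   2   2   2   2   2   1   2   1   1   1   2   2   2   1   1
    2   3   3  14  57  51   2   2   2   2   2   2   2]
 [  2   2   2   2   2   2   2   2   2   2   1   2   2   2   2   2   2  45
   64  62  74  89 133 137  10   2   3   2   2   2   2]
 [  2   2   2   2   2   2   2   2   2   2   2   2   2   2   2   2   2  67
   74  64  56  65 162 157  54   3   3   2   2   2   2]
 [  2   2   1   1   2   2   2   2   2   2   2   1   2   2   2   2   2  68
   62  53  40  38 123  97  48   2   2   2   2   2   2]
 [  2   2   2   2   2   2   2   2   2  19   8   2   2   2   2   2   2  57
   69  50  41  44  46  68  64   2   2   2   2   2   2]
 [  2   2   2   2   2  13  10   2   2  23  13   2   2   2   2   2  22  62
   79  58  49  54  52  57  52   6   2   2   2   2   2]
 [  2   2   2  26  25  24  20   2   2   2   2   2   2   2   2   2  47 147
   80  61  55  54  64  68  81  35  31  12   6   3   2]
 [  2   2   2   8   9   2   2   2   2   2   2   2   2   2   2   2   2  17
   65  54  64  55  71 106 102  76 152 128 142 133   2]
 [  2   2   2   2   2   2   2   2   2   2   2   2   2   2   2   2   2   2
   48  53  69  56  55  58  54  26   2   2   4   7   2]
 [  2   2   2   2   2   2   2   2   2   2   2   2   2   2   2   2   2   2
   12  80  74  58  52  55  67  54   2   2   2   2   2]
 [  2   2   2   2   2   2   2   2   2   2   2   2   2   2   2   2   2   2
    2  77  79  60  52  53  63  75   3   2   2   2   2]]
```

The top view of the bin matches the start picture except where the relays were, so the flap is shut. The bar's band is at the rest's centre.

```bash
python3 -c "
from workcell import manip
print(manip.hand_in())"
```

```text
the job is handed in; nothing more can be done
None
```

I handed the job in: my last checks showed all three relays home in their sockets, the flap shut and the bar back in its rest, but the hand-in returned no verdict.

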